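# Set the sprung tweezers to the gap marks

### The job

On the green setting stand, take the red crank knob and wind the black wheel clockwise (seen from above) through its full turn until it comes up against its stop, which runs the white gauge in under the open tweezer tips. Then let go of the knob and squeeze the tweezers by their blue thumb rests until the gap between the tips matches the spacing of the two red lines on the gauge, never letting the tips close on each other, and finish still holding that gap steady. Leave everything else on the bench where it lies.

Things in the scene. Friction and masses are not known exactly. Their poses are not given: they have to be found in the camera images.
- stand: Gap-setting stand fixed to the bench, green base 124 x 284 x 12 mm. Origin on the bench, z up. Tweezers lie along its y: grey clamp post (30 x 36 mm, 78 mm high) at y = +147 mm, tips toward -y, crank wheel at y = -70 mm. The blades close along its x. Yaw -1.4 to -0.75 rad: the tail lies away from the robot, the wheel near it, x points to the right. Its highest point is the knob, 84 mm.
- squeeze_point (a point): Midway between the blue thumb rests; at (0, 60, 60) mm of the stand. Rests: upright ribs 52 to 68 mm above the bench. Width over both, along the stand's x: 36 mm free, 28 mm at a tip gap of 10 mm; 1 mm less width closes the tips 1.73 mm. Free space below down to the base (12 mm). Squeeze from above, fingers closing along the stand's x.
- blade_left: Steel tweezer blade on the stand's -x side (the left one), 130 mm from its spring pivot in the clamp post (its origin, at (0, 135, 60) mm of the stand) to the tip, 3 mm thick; thumb rest 75 mm from the pivot. Springs open by itself; takes 1.3 N at the thumb rest to start moving and 5 N at a tip gap of 10 mm.
- blade_right: The same blade mirrored, on the stand's +x side.
- tip_left (a point): Inner face of the left blade's tip, 60 mm above the bench. Tip gap = distance between tip_left and tip_right: 24 mm when free, 10 mm when it matches the red lines.
- tip_right (a point): Inner face of the right blade's tip.
- crank_wheel (a joint): Angle of the black wheel (72 mm across, top 48 mm above the bench), rad, growing clockwise seen from above. Range 0 to 6.7, where it meets its stop; starts between 0.2 and 0.5. Stays where it is left; 1 to 2 N at the knob turns it. A rack under it moves the gauge 4.8 mm along the stand's +x per rad.
- wheel_centre (a point): Centre of the wheel's top face, at (0, -70, 48) mm of the stand.
- knob_top (a point): Centre of the top of the red crank knob, 84 mm above the bench: an upright round pin, 13 mm diameter, 36 mm high, on the wheel 25 mm from its axis. It revolves freely on its own pin, so fingers that grip it can keep their direction while they carry it round the wheel's axis.
- gauge_lines (a point): Point midway between the two red lines on the white gauge plate (34 x 32 mm, top 53 mm above the bench). The lines run along the stand's y, 10 mm apart. With the wheel at its stop this point lies midway between the tips and 6 mm below them; at the start it is about 30 mm to the left (stand -x).
- solder_tin: Loose bystander: round pale tin, 56 mm across, 28 mm high, to the left of the stand beyond a red hose; origin at its underside.

How it is judged:
By the outcome, as a careful person would: the job done as asked, in the order asked, and still so for the second after the job is handed in, while the arm keeps its last pose, push and grip.
It also fails if it takes over 64 s, if anything falls off the work surface, if the arm or the gripper's body presses on something with over 40 N, if the wrist force passes 120 N, or if a joint passes its speed limit or range.

### The arm

A 7-joint arm with a two-finger parallel gripper is mounted at the origin on a cart in front of the work surface, level with it; the furniture and walls round the work are solid. World frame = base frame: x ahead of the robot, y to its left, z up, the work surface at z = 0. Lengths are in m, angles in rad, forces in N, time in s.
With the tool pointing down it reaches from about 0.35 to 0.9 m from the base axis. Payload 19.9 kg.
Tool frame: the origin (TCP) lies midway between the tips of the shut fingers; the grasp point (between the pads) lies 19 mm behind it; y points along the fingers, x is the direction in which the jaws open and shut, and the axes are right-handed (so a half turn about y gives the same grasp; the last joint's range is limited). The gripper opens to 94 mm and grips with 3 to 60 N. Pads are 16 mm wide; open, the fingers measure 119 mm over their backs; the gripper's body (75 mm by 177 mm) begins 78 mm behind the grasp point.
Start: joints at [1.256, 0.417, -0.01, 1.614, 0.005, 1.111, -0.053], TCP at [0.169, -0.602, 0.205] pointing down, gripper open.
Joint ranges: [-2.81, 2.81], [-0.39, 2.02], [-1.27, 1.25], [0.06, 2.57], [-1.19, 4.33], [0.19, 2], [-2.82, 2.82]. Speed limits (rad/s): [1.89, 1.89, 2.39, 2.39, 3.01, 3.01, 3.01].

### API

Orientations are given as a unit quaternion [w, x, y, z].
In Python, from plant import arm, optics gives the robot as it stands.
- The arm moves only by the shell command python3 -m creep 'ROWS' [FORCE]. ROWS is a JSON object of lists of equal length, an entry for each row: "hand": the closure, from -1 (fully open) to 1 (shut); "xyz": the shift along the world's x, y, z in m, a list of three; "spin": the turn about the world's z in degrees. In form: {"hand": [hand, ...], "xyz": [[dx, dy, dz], ...], "spin": [spin, ...]}. A call has 1 to 12 rows; each row shifts and turns the commanded pose from where the row before left it; what a row does not reach is not made up. A row lasts 1/12 s, in which the tool goes at most 41.7 mm and 7.16 degrees, less where a joint would pass 70% of its speed; a pose out of reach is approached as far as the arm can. A call is refused whole if a number of a shift passes 0.0417 or a number of a turn 7.16, either way. A call with a gripper value outside its range is refused whole. The fingers move at their own pace and stop on an object; FORCE is the grip in N (left out, the last holds). Time passes only in rows, so rows that do not move let the fingers close. It gives the time, the measured TCP pose, the force and the opening at its end, in the units of the state.
- arm.get_obs(): the state, without advancing time (a new reading comes with each control period).
- optics.get_image(name): name is "scene" or "top" or "wrist"; returns (picture, depth): 384x512x3 uint8, red, green, blue; 384x512 float32, m along the optical axis (not along the pixel's ray), 0 where there is no reading.
- optics.camera_params(name): a dict with "K" (3x3 intrinsics, pixels), "distortion" ([k1, k2, p1, p2, k3] as OpenCV has them; the pictures are not rectified), "R" (3x3) and "t" (3): a world point X has camera coordinates R X + t. Camera axes: x right, y down, z forward; pixel columns grow to the right and rows downward; lengths in m; the calibration is good to about 2 mm. A picture is of the moment at which its call begins: read the wrist's pose just before it. camera_params takes no time and is no camera call; for the wrist camera it gives the pose at the moment of the call.
- arm.close_job(): hands the job in, once; it reports no verdict.
The state is a dict: "time_s": time; "joint_pos": joint angles; "dq": joint speeds; "tau": joint torques, N m; "tcp_pos": TCP position; "eef_rot": TCP orientation; "force": force on the tool from outside, world axes, zero at the start; "torque": the same for the moment, N m; "width": opening from 0.0 (shut) to 1.0 (fully open).
Only numpy, scipy, OpenCV 4.12 (cv2) and the standard library are available. Lean on these libraries where they do the work, as an engineer would, in place of code of your own. Each camera call takes 0.05 s, during which the arm holds its last target.

## Working session

There is one attempt and no reset: what is moved stays moved. The work goes in short steps, Python scripts to look and compute and a shell command to move; the robot and the scene stay as the last step left them, time stands still between calls to the robot, and variables do not carry over. Pictures are saved under pics/ and viewed, and the job is handed in when it is done.

```bash
ls; mkdir -p pics; python3 - <<'E'
from plant import arm, optics
import cv2
print(arm.get_obs())
for n in ("scene","top","wrist"):
    p=optics.camera_params(n)
    print(n,p)
    im,d=optics.get_image(n)
    cv2.imwrite(f"pics/{n}0.png",im[:,:,::-1])
E
```

```text
pics
{'time_s': 0.0, 'joint_pos': array([ 1.25549858,  0.41795392, -0.01029317,  1.61412235,  0.00471135,
        1.1106431 , -0.05299675]), 'dq': array([ 0.00028176, -0.00048141,  0.00018582,  0.00038343,  0.00180011,
       -0.00124031, -0.00137237]), 'tau': array([-1.21140206e-04, -8.51249385e+01,  6.38546124e-01, -4.25988042e+01,
       -4.89387265e-02,  1.87590835e-02,  1.11200748e-04]), 'tcp_pos': array([ 0.16888465, -0.60140576,  0.20485961]), 'eef_rot': array([ 0.56376595, -0.56335265,  0.42741494, -0.42675311]), 'force': array([-0.50825759, -0.01348847,  0.7696149 ]), 'torque': array([ 0.05522284, -0.01364631,  0.01990236]), 'width': 1.0016240104068852}
scene {'K': array([[419.04388591,   0.        , 256.33621979],
       [  0.        , 419.04388591, 191.72597549],
       [  0.        ,   0.        ,   1.        ]]), 'distortion': array([0.02837713, 0.        , 0.        , 0.        , 0.        ]), 'R': array([[-0.73319765, -0.67978306, -0.01778201],
       [-0.4277975 ,  0.48142317, -0.7649974 ],
       [ 0.52859295, -0.5532872 , -0.64378783]]), 't': array([0.27562827, 0.39
[... 263 characters left out ...]
, 'R': array([[ 0.02254564, -0.99972042,  0.00712553],
       [-0.99724056, -0.02299283, -0.07058753],
       [ 0.07073163, -0.00551442, -0.99748014]]), 't': array([-0.20795041,  0.56848864,  0.92333772])}
wrist {'K': array([[274.72775323,   0.        , 256.74004596],
       [  0.        , 274.72775323, 192.43404971],
       [  0.        ,   0.        ,   1.        ]]), 'distortion': array([-0.02298795,  0.        ,  0.        ,  0.        ,  0.        ]), 'R': array([[ 2.70274021e-01, -9.62783418e-01, -2.10363016e-04],
       [-9.28996904e-01, -2.60846782e-01,  2.62533253e-01],
       [-2.52817535e-01, -7.07604912e-02, -9.64922923e-01]]), 't': array([-0.6248352 , -0.02685244,  0.39158219])}
```

View pics/scene0.png

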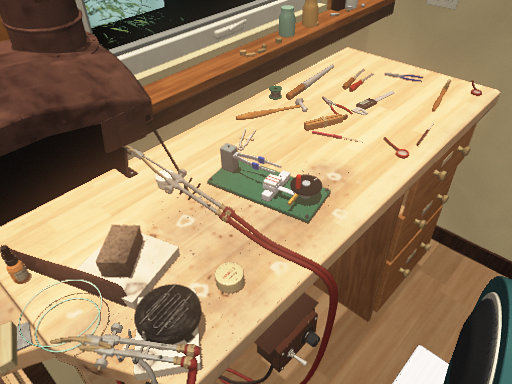

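View pics/top0.png

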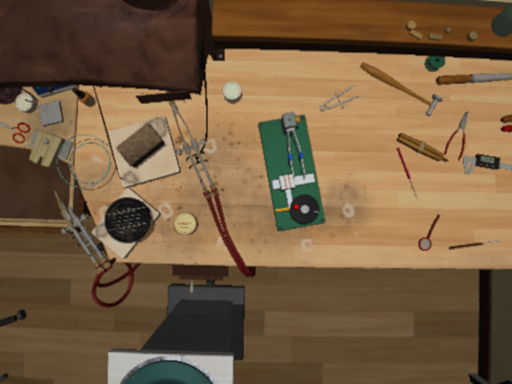

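View pics/wrist0.png

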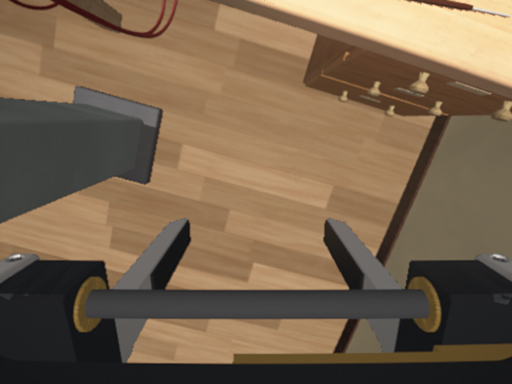

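The top view shows the stand around (290,175): the post is at the top near (290,120), the wheel near (304,209), and a red/orange spot near it. The tin is at (185,223), left of the red hose. Next I'll enlarge and measure.

```bash
cat > h.py <<'E'
import numpy as np, cv2
from plant import arm, optics
def ray(p,uv):
    q=cv2.undistortPoints(np.array([[uv]],float),p["K"],p["distortion"])[0,0]
    d=p["R"].T@np.array([q[0],q[1],1.]); c=-p["R"].T@p["t"]
    return c,d
def onplane(p,uv,z):
    c,d=ray(p,uv); return c+d*(z-c[2])/d[2]
def proj(p,X):
    X=np.atleast_2d(np.array(X,float))
    r,_=cv2.Rodrigues(p["R"]); return cv2.projectPoints(X,r,p["t"],p["K"],p["distortion"])[0][:,0]
E
python3 - <<'E'
from h import *
for n,(u0,v0,u1,v1) in {"top":(250,100,340,240),"scene":(200,130,340,230)}.items():
    im=cv2.imread(f"pics/{n}0.png")
    c=im[v0:v1,u0:u1]
    s=min(790//(u1-u0),590//(v1-v0))
    cv2.imwrite(f"pics/{n}0z.png",cv2.resize(c,None,fx=s,fy=s,interpolation=cv2.INTER_NEAREST)); print(n,s)
im=cv2.imread("pics/top0.png"); hsv=cv2.cvtColor(im,cv2.COLOR_BGR2HSV)
m=cv2.inRange(hsv,(60,80,30),(90,255,200)); m[:, :250]=0; m[:,340:]=0
m[:100]=0;m[240:]=0
m=cv2.morphologyEx(m,cv2.MORPH_CLOSE,np.ones((25,25)))
cs=cv2.findContours(m,0,2)[0]; c=max(cs,key=cv2.contourArea)
box=cv2.boxPoints(cv2.minAreaRect(c)); print(box)
p=optics.camera_params("top")
W=np.array([onplane(p,b,0.012) for b in box]);print(W.round(4))
print(W.mean(0),[np.linalg.norm(W[i]-W[(i+1)%4]) for i in range(4)],[np.arctan2(*(W[(i+1)%4]-W[i])[1::-1]) for i in range(4)])
E
```

```text
top 4
scene 5
[[258.28    123.03999]
 [304.56802 114.62398]
 [324.056   221.80797]
 [277.76797 230.22398]]
[[ 0.7401 -0.2091  0.012 ]
 [ 0.7654 -0.3279  0.012 ]
 [ 0.4915 -0.3805  0.012 ]
 [ 0.468  -0.2639  0.012 ]]
[ 0.61623474 -0.29534324  0.012     ] [np.float64(0.12145399115116874), np.float64(0.27889307337707064), np.float64(0.11895129819981265), np.float64(0.2776415992433272)] [np.float64(-1.3615824416738844), np.float64(-2.9520379082822754), np.float64(1.769808327779158), np.float64(0.19850360758898766)]
```

View pics/top0z.png

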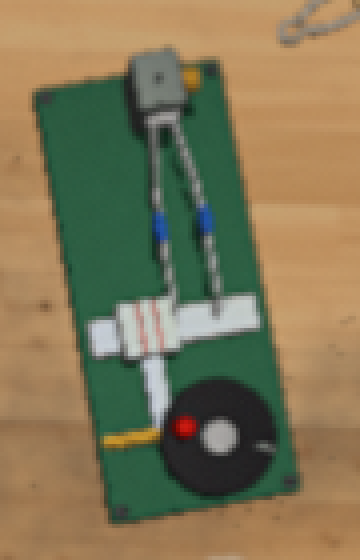

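View pics/scene0z.png

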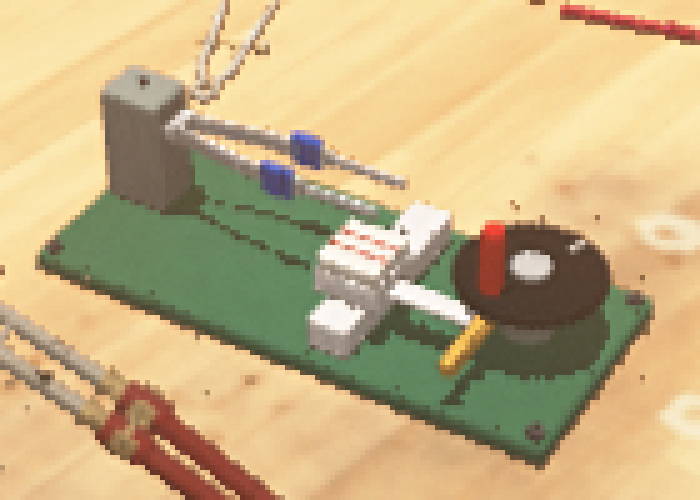

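```bash
cat > meas.py <<'E'
from h import *
def blobs(im,lo,hi,roi,minA=4):
    hsv=cv2.cvtColor(im,cv2.COLOR_BGR2HSV); m=cv2.inRange(hsv,lo,hi)
    k=np.zeros_like(m); k[roi[1]:roi[3],roi[0]:roi[2]]=255; m&=k
    n,l,s,c=cv2.connectedComponentsWithStats(m)
    return sorted([(int(s[i,4]),c[i].round(2).tolist(),s[i,:4].tolist()) for i in range(1,n) if s[i,4]>=minA],reverse=True)
E
python3 - <<'E'
from meas import *
roi={"top":(250,100,340,240),"scene":(200,130,340,230)}
for n in ("top","scene"):
    im=cv2.imread(f"pics/{n}0.png")
    print(n,"blue",blobs(im,(105,120,60),(130,255,255),roi[n]))
    print(n,"red",blobs(im,(0,190,120),(6,255,255),roi[n]))
    print(n,"blk",blobs(im,(0,0,0),(179,140,60),roi[n],100))
    print(n,"grey",blobs(im,(0,0,90),(179,40,200),roi[n],8))
    print(n,"yel",blobs(im,(18,140,120),(28,255,255),roi[n],4))
    p=optics.camera_params(n)
E
```

```text
top blue [(23, [289.48, 156.35], [288, 153, 4, 8]), (19, [300.89, 154.63], [300, 151, 3, 8])]
top red [(19, [296.0, 206.21], [294, 204, 5, 5])]
top blk [(561, [304.2, 209.4], [289, 194, 30, 31])]
top grey [(392, [292.03, 181.15], [272, 159, 43, 48]), (144, [289.2, 119.48], [283, 113, 14, 14]), (95, [292.41, 138.21], [287, 128, 14, 25]), (60, [304.37, 208.8], [300, 205, 9, 9])]
top yel [(41, [282.27, 209.15], [276, 207, 14, 5]), (17, [297.41, 118.88], [296, 117, 4, 5])]
scene blue [(5, [261.0, 157.6], [259, 157, 5, 2])]
scene red [(10, [298.2, 176.0], [297, 175, 4, 3])]
scene blk []
scene grey [(68, [228.07, 147.49], [221, 144, 15, 8]), (54, [268.81, 187.48], [262, 183, 17, 10]), (31, [265.74, 197.68], [262, 195, 8, 7]), (19, [267.79, 169.47], [261, 167, 14, 6])]
scene yel [(31, [292.06, 198.19], [288, 193, 9, 12])]
```

```bash
python3 - <<'E'
from meas import *
p=optics.camera_params("top")
wc=onplane(p,(304.2,209.1),.049); kb=onplane(p,(296,206),.084); post=onplane(p,(289.2,119.3),.078)
b1=onplane(p,(289.48,156.35),.066);b2=onplane(p,(300.89,154.63),.066)
for n,v in dict(wc=wc,kb=kb,post=post,b1=b1,b2=b2,bm=(b1+b2)/2).items(): print(n,v.round(4))
print(np.linalg.norm(wc-kb),np.linalg.norm((b1-b2)))
# fit rigid
L=np.array([[0,-.070],[0,.147],[-.0165,.06],[.0165,.06],[0,0]]) ; M=np.array([wc,post,b1,b2,[0.616,-0.2953,0]])[:,:2]
lc,mc=L.mean(0),M.mean(0); H=(L-lc).T@(M-mc); th=np.arctan2(H[0,1]-H[1,0],H[0,0]+H[1,1])
R=np.array([[np.cos(th),-np.sin(th)],[np.sin(th),np.cos(th)]]); t=mc-R@lc
print("yaw",th,"t",t); print((L@R.T+t-M)*1000)
np.savez("stand.npz",R=R,t=t,th=th)
k=R.T@(kb[:2]-t); print("knob stand",k)
for n in("top","scene"):
    q=optics.camera_params(n); im=cv2.imread(f"pics/{n}0.png")
    im=cv2.resize(im,None,fx=1,fy=1)
    P=[(0,-.07,.048),(0,.06,.06),(-.018,.06,.068),(.018,.06,.068),(0,.147,.078),(0,.005,.06)]+[(*k,.084)]+[(a*.062,b*.142,.012) for a in(-1,1) for b in (-1,1)]
    uv=proj(q,[[*(R@np.array(a[:2])+t),a[2]] for a in P])
    r=(250,100,340,240) if n=="top" else (200,130,340,230)
    c=im[r[1]:r[3],r[0]:r[2]]; s=4 if n=="top" else 5
    c=cv2.resize(c,None,fx=s,fy=s)
    for u in uv: cv2.circle(c,tuple(int(round(x)) for x in ((u-np.array(r[:2])+.5)*s)),3,(255,0,255),1)
    cv2.imwrite(f"pics/{n}0f.png",c)
E
```

```text
wc [ 0.5218 -0.3243  0.049 ]
kb [ 0.528  -0.2998  0.084 ]
post [ 0.7349 -0.2815  0.078 ]
b1 [ 0.6473 -0.2847  0.066 ]
b2 [ 0.6522 -0.3122  0.066 ]
bm [ 0.6498 -0.2984  0.066 ]
0.043144087598529834 0.02787841726147845
yaw -1.388463900193434 t [ 0.59570037 -0.30673837]
[[  5.0541507    4.83093738]
 [  5.33528036   1.46534487]
 [  4.39562282   5.07218236]
 [  5.51457872   0.06990173]
 [-20.2996326  -11.43836634]]
knob stand [-0.01908271 -0.06530035]
```

View pics/top0f.png

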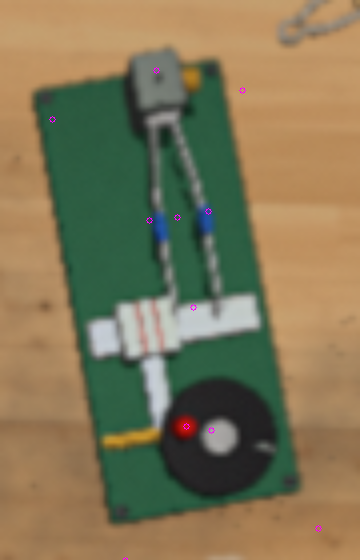

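View pics/scene0f.png

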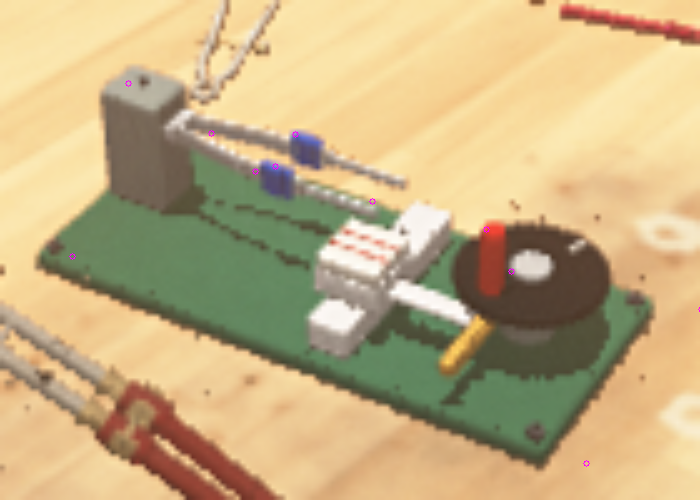

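```bash
cat > fit.py <<'E'
from meas import *
def fit(L,M,w=None):
    L=np.array(L);M=np.array(M)[:,:2]
    lc,mc=L.mean(0),M.mean(0); H=(L-lc).T@(M-mc); th=np.arctan2(H[0,1]-H[1,0],H[0,0]+H[1,1])
    R=np.array([[np.cos(th),-np.sin(th)],[np.sin(th),np.cos(th)]]); t=mc-R@lc
    print("yaw",th,"t",t); print(((L@R.T+t-M)*1000).round(1))
    return R,t,th
E
python3 - <<'E'
from fit import *
p=optics.camera_params("top")
wc=onplane(p,(304.2,209.1),.049); kb=onplane(p,(296,206),.084); post=onplane(p,(289.2,119.3),.078)
b1=onplane(p,(289.48,156.35),.066);b2=onplane(p,(300.89,154.63),.066)
R,t,th=fit([[0,-.07],[0,.147],[0,.06]],[wc,post,(b1+b2)/2])
np.savez("stand.npz",R=R,t=t,th=th)
k=R.T@(kb[:2]-t); print("knob stand",k, "rel", k-[0,-.07])
for n in("top","scene"):
    q=optics.camera_params(n); im=cv2.imread(f"pics/{n}0.png")
    P=[(0,-.07,.048),(-.018,.06,.068),(.018,.06,.068),(0,.147,.078),(-.012,.005,.06),(.012,.005,.06)]+[(*k,.084)]+[(a*.036,-.07,.048) for a in(-1,1)]+[(0,-.07+a*.036,.048) for a in(-1,1)]
    uv=proj(q,[[*(R@np.array(a[:2])+t),a[2]] for a in P])
    r=(250,100,340,240) if n=="top" else (200,130,340,230)
    c=im[r[1]:r[3],r[0]:r[2]]; s=4 if n=="top" else 5
    c=cv2.resize(c,None,fx=s,fy=s)
    for u in uv: cv2.circle(c,tuple(int(round(x)) for x in ((u-np.array(r[:2])+.5)*s)),3,(255,0,255),1)
    cv2.imwrite(f"pics/{n}0g.png",c)
E
```

```text
yaw -1.3728896997683138 t [ 0.59071993 -0.31039254]
[[ 0.3  0.1]
 [-0.1  0.1]
 [-0.2 -0.2]]
knob stand [-0.02270096 -0.05939355] rel [-0.02270096  0.01060645]
```

View pics/top0g.png

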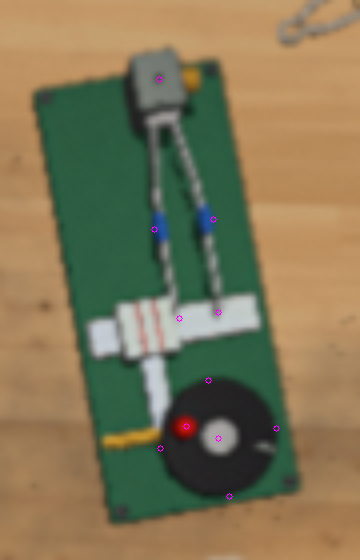

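View pics/scene0g.png

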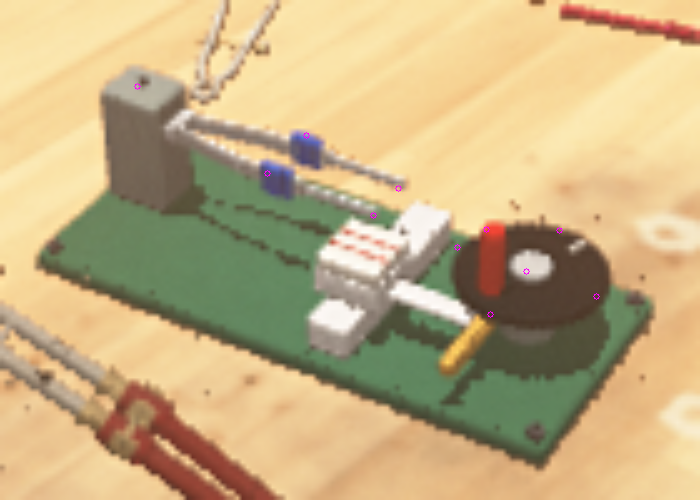

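The fit is consistent: residuals are at most 0.3 mm, and the knob sits 25.06 mm from the axis. Next I need the spin required and the transfer distance.

```bash
cat >> h.py <<'E'
from scipy.spatial.transform import Rotation as Ro
def S():
    z=np.load("stand.npz"); return z["R"],z["t"],float(z["th"])
def jaw(o):
    q=o["eef_rot"]; m=Ro.from_quat([q[1],q[2],q[3],q[0]]).as_matrix()
    return np.degrees(np.arctan2(m[1,0],m[0,0])), m
E
python3 - <<'E'
from h import *
o=arm.get_obs(); y,m=jaw(o); R,t,th=S()
print(m.round(3),"jaw yaw",y,"stand",np.degrees(th), "spin",(np.degrees(th)-y+90)%180-90)
k=R@np.array([-0.0227,-.0594])+t; print("knob",k, k-o["tcp_pos"][:2])
print("sq",R@np.array([0,.06])+t)
E
```

```text
[[ 0.27  -0.     0.963]
 [-0.963  0.001  0.27 ]
 [-0.001 -1.    -0.   ]] jaw yaw -74.31536581122404 stand -78.6607855337071 spin -4.345419722483058
knob [ 0.52801618 -0.2998147 ] [0.35910966 0.30166349]
sq [ 0.64954875 -0.29859551]
```

```bash
python3 -m creep '{"hand":[-1,-1,-1,-1,-1,-1,-1,-1,-1,-1,-1,-1],"xyz":[[0.015,0.0126,0],[0.03,0.025,0],[0.033,0.028,0],[0.033,0.028,0],[0.033,0.028,0],[0.033,0.028,0],[0.033,0.028,0],[0.033,0.028,0],[0.033,0.028,0],[0.033,0.028,-0.005],[0.03,0.025,-0.01],[0.02,0.015,-0.01]],"spin":[-0.4,-0.4,-0.4,-0.4,-0.4,-0.4,-0.4,-0.4,-0.4,-0.4,-0.35,0]}' 20
python3 -m creep '{"hand":[-1,-1,-1],"xyz":[[0,0,0],[0,0,0],[0,0,0]],"spin":[0,0,0]}'
python3 - <<'E'
from h import *
o=arm.get_obs(); print(o["tcp_pos"],jaw(o)[0],o["force"],o["joint_pos"])
for n in ("wrist","top"):
    p=optics.camera_params(n)
    im,d=optics.get_image(n); cv2.imwrite(f"pics/{n}1.png",im[:,:,::-1])
    np.savez(f"pics/{n}1.npz",**p)
E
```

```text
time_s: 1.15
tcp_pos: [0.5208, -0.305, 0.1805]
eef_rot: [0.548, -0.547, 0.447, -0.448]
force: [0.2, -0.0, -1.4]
width: 1.002
time_s: 1.4
tcp_pos: [0.5174, -0.3092, 0.1805]
eef_rot: [-0.547, 0.547, -0.448, 0.448]
force: [-0.5, 0.7, 0.1]
width: 0.999
[ 0.51738996 -0.30921136  0.18054287] -78.69382212668786 [-0.48082847  0.71593507  0.13526897] [ 0.62792208  0.4086011  -0.18187176  1.69164952  0.08339562  1.04940227
 -0.95438223]
```

View pics/wrist1.png

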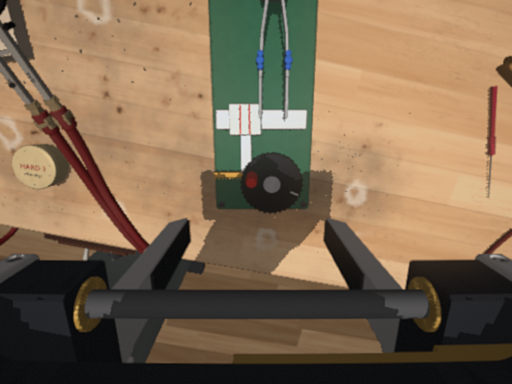

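View pics/top1.png

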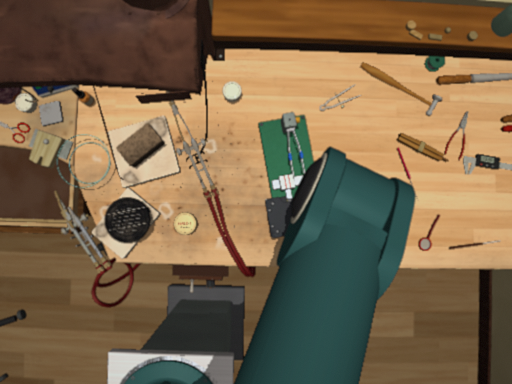

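The wrist picture shows the wheel hub at about (271,184), the knob at (251,180), the blue rests at (261,60) and (288,60), and the gauge lines near (245,119). I'll measure from this view.

```bash
python3 - <<'E'
from fit import *
im=cv2.imread("pics/wrist1.png"); p=dict(np.load("pics/wrist1.npz"))
roi=(205,0,325,215)
B=blobs(im,(105,120,60),(130,255,255),roi); print("blue",B)
K=blobs(im,(0,190,100),(6,255,255),roi); print("red",K)
print("redl",blobs(im,(0,80,100),(8,255,255),(225,100,262,138)))
G=blobs(im,(0,0,90),(179,40,200),(255,170,290,200),8);print("hub",G)
hsv=cv2.cvtColor(im,cv2.COLOR_BGR2HSV)
Rs,t,th=S()
P=[(0,-.07,.048),(-.018,.06,.068),(.018,.06,.068),(-.012,.005,.06),(.012,.005,.06),(-.0227,-.0594,.084)]+[(a*.036,-.07,.048) for a in(-1,1)]+[(0,-.07+a*.036,.048) for a in(-1,1)]
uv=proj(p,[[*(Rs@np.array(a[:2])+t),a[2]] for a in P]); print(uv.round(1))
r=(200,0,340,220);c=cv2.resize(im[:220,200:340],None,fx=2.7,fy=2.7,interpolation=cv2.INTER_CUBIC)
for u in uv: cv2.circle(c,tuple(int(round(x)) for x in ((u-np.array(r[:2])+.5)*2.7)),2,(255,0,255),1)
cv2.imwrite("pics/wrist1f.png",c)
E
```

```text
blue [(118, [287.6, 59.51], [284, 50, 8, 20]), (114, [259.6, 59.44], [256, 50, 8, 20])]
red [(16, [250.25, 184.38], [247, 181, 8, 6])]
redl [(37, [239.76, 117.84], [239, 106, 2, 28]), (31, [249.0, 119.1], [248, 105, 3, 29])]
hub [(162, [271.14, 183.91], [265, 177, 14, 15])]
[[269.8 184.3]
 [253.9  60. ]
 [290.6  60. ]
 [259.8 117.9]
 [282.5 117.9]
 [249.6 182.5]
 [239.  184.3]
 [300.6 184.2]
 [269.5 213.3]
 [270.2 153.4]]
```

View pics/wrist1f.png

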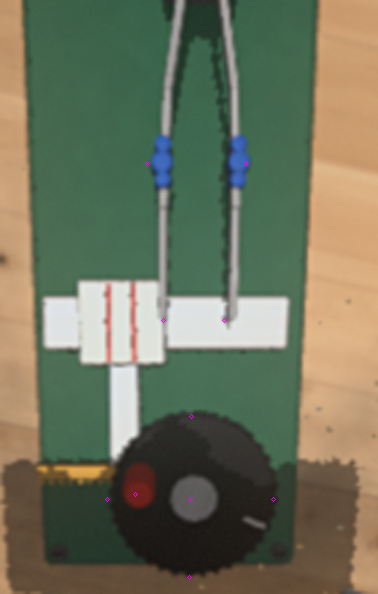

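The wrist view puts everything about 1.5 mm toward stand +x compared with the top camera. The fingers' midline appears at u≈257 in this same view, so I trust the wrist camera in this direction. I'll shift the fit by that amount.

```bash
python3 - <<'E'
from h import *
R,t,th=S(); t=t+R@np.array([.0015,0]); np.savez("stand.npz",R=R,t=t,th=th)
o=arm.get_obs(); k=R@np.array([-.0227,-.0594])+t; print(k,k-o["tcp_pos"][:2])
p=dict(np.load("pics/wrist1.npz")); print("tcp px",proj(p,[o["tcp_pos"]]), proj(p,[o["tcp_pos"]+np.array([0,0,.019])]), "cam",-p["R"].T@p["t"])
E
```

```text
[ 0.52831111 -0.30128542] [0.01116645 0.00853345]
tcp px [[257.25984734 231.31256714]] [[257.34034216 243.20526331]] cam [ 0.59283045 -0.29416537  0.36036277]
```

```bash
python3 -m creep '{"hand":[-1,-1,-1,-1,-1,-1,-1,-1,-1,-1,-1,-1],"xyz":[[0.004,0.003,-0.005],[0.004,0.003,-0.01],[0.0032,0.0025,-0.015],[0,0,-0.015],[0,0,-0.015],[0,0,-0.015],[0,0,-0.015],[0,0,-0.01],[0,0,-0.005],[0,0,0],[0,0,0],[0,0,0]],"spin":[0,0,0,0,0,0,0,0,0,0,0,0]}'
python3 - <<'E'
from h import *
o=arm.get_obs(); print(o["tcp_pos"],jaw(o)[0],o["force"])
p=optics.camera_params("wrist"); im,d=optics.get_image("wrist"); cv2.imwrite("pics/wrist2.png",im[:,:,::-1]); np.savez("pics/wrist2.npz",**p)
E
```

```text
time_s: 2.5
tcp_pos: [0.5296, -0.3003, 0.0764]
eef_rot: [0.547, -0.547, 0.448, -0.449]
force: [0.6, 0.5, 0.4]
width: 1.002
[ 0.52960295 -0.30029908  0.07640024] -78.66495993884217 [0.61167767 0.47581215 0.39349261]
```

View pics/wrist2.png

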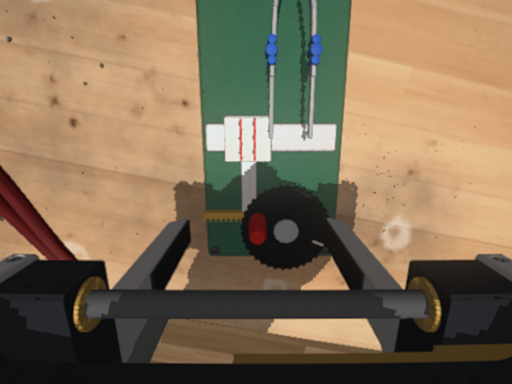

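The knob is at u≈257, centred between the fingers. Now checking the alignment along v.

```bash
python3 - <<'E'
from fit import *
im=cv2.imread("pics/wrist2.png"); p=dict(np.load("pics/wrist2.npz"))
print(blobs(im,(0,150,60),(8,255,255),(245,205,272,250)),blobs(im,(0,0,90),(179,40,200),(272,218,300,245),8))
R,t,th=S()
for a in [(-.0227,-.0594,.084),(-.0227,-.0594,.048),(0,-.07,.049)]: print(proj(p,[[*(R@np.array(a[:2])+t),a[2]]]))
print(proj(p,[arm.get_obs()["tcp_pos"]]))
c=cv2.resize(im[195:275,220:340],None,fx=6,fy=6,interpolation=cv2.INTER_CUBIC); cv2.imwrite("pics/wrist2z.png",c)
E
```

```text
[(458, [257.09, 228.79], [249, 213, 17, 32])] [(377, [285.71, 230.98], [275, 221, 23, 21])]
[[257.54650764 237.00037391]]
[[257.35267389 218.34597894]]
[[285.2556048  231.00076341]]
[[256.53217735 230.65502319]]
```

View pics/wrist2z.png

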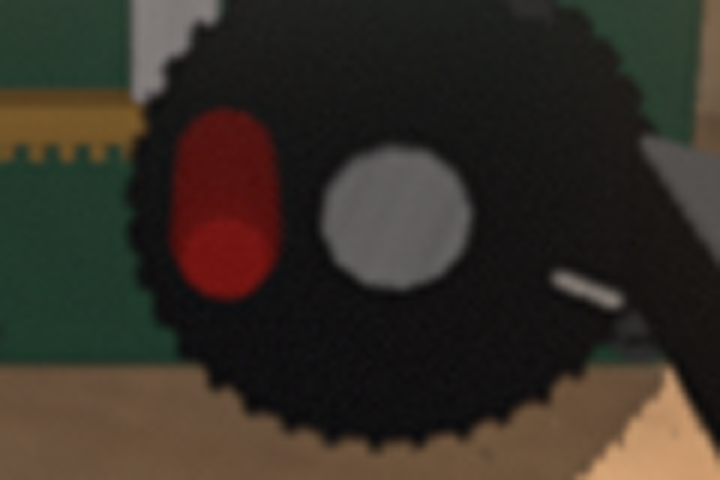

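```bash
python3 -m creep '{"hand":[-1,-1,-1,-1,0.5,0.6,0.7,0.8,1,1,1,1],"xyz":[[-0.001,-0.001,-0.007],[0,0,-0.008],[0,0,-0.005],[0,0,0],[0,0,0],[0,0,0],[0,0,0],[0,0,0],[0,0,0],[0,0,0],[0,0,0],[0,0,0]],"spin":[0,0,0,0,0,0,0,0,0,0,0,0]}' 20
python3 - <<'E'
from h import *
o=arm.get_obs(); print(o["tcp_pos"],jaw(o)[0],o["force"],o["width"],o["width"]*94)
p=optics.camera_params("wrist"); im,d=optics.get_image("wrist"); cv2.imwrite("pics/wrist3.png",im[:,:,::-1]); np.savez("pics/wrist3.npz",**p)
E
```

```text
time_s: 3.55
tcp_pos: [0.5282, -0.3011, 0.0557]
eef_rot: [0.547, -0.547, 0.448, -0.448]
force: [0.0, 0.1, -0.8]
width: 0.468
[ 0.52818002 -0.30110485  0.05569679] -78.66328059728687 [ 0.00600885  0.07294447 -0.83321637] 0.46766643869916585 43.96064523772159
```

View pics/wrist3.png

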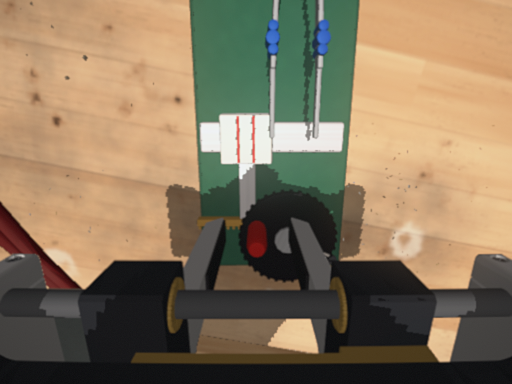

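The fingers are still closing on the knob, which is centred at about (257,238). Continuing.

```bash
python3 -m creep '{"hand":[1,1,1,1,1,1,1,1],"xyz":[[0,0,0],[0,0,0],[0,0,0],[0,0,0],[0,0,0],[0,0,0],[0,0,0],[0,0,0]],"spin":[0,0,0,0,0,0,0,0]}'
python3 - <<'E'
from h import *
o=arm.get_obs(); print(o["tcp_pos"],o["force"],o["width"],o["width"]*94)
p=optics.camera_params("wrist"); im,d=optics.get_image("wrist"); cv2.imwrite("pics/wrist4.png",im[:,:,::-1]); np.savez("pics/wrist4.npz",**p)
E
```

```text
time_s: 4.27
tcp_pos: [0.5282, -0.301, 0.0556]
eef_rot: [0.547, -0.547, 0.448, -0.448]
force: [0.4, 1.0, 1.1]
width: 0.132
[ 0.52818071 -0.30096494  0.05561601] [0.40978518 1.04046162 1.12677996] 0.1323279982093449 12.43883183167842
```

View pics/wrist4.png

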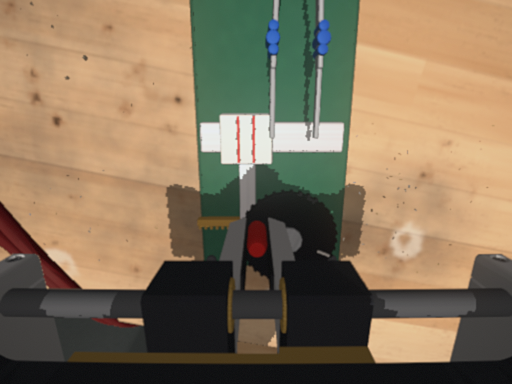

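The knob is held with the opening reading 12.4 mm. Next I'll work out the circle steps at 10° per row.

```bash
python3 - <<'E'
from h import *
R,t,th=S(); c=R@np.array([0,-.07])+t
o=arm.get_obs(); r=o["tcp_pos"][:2]-c; a0=np.degrees(np.arctan2(r[1],r[0])); print(c,np.hypot(*r),a0, R.T@r)
A=np.radians(76.-10*np.arange(0,38)); P=.025*np.c_[np.cos(A),np.sin(A)]
D=np.diff(P,axis=0).round(4)
for i in range(0,36,12): print(i,str([[*map(float,x),0] for x in D[i:i+12]]).replace(" ",""), D[i:i+12].sum(0))
E
```

```text
[ 0.52238123 -0.32562647] 0.02530611361922118 76.80632754871854 [-0.02302156  0.01050749]
0 [[0.0041,-0.0014,0],[0.0038,-0.0021,0],[0.0034,-0.0027,0],[0.0029,-0.0033,0],[0.0022,-0.0037,0],[0.0016,-0.0041,0],[0.0008,-0.0043,0],[0.0001,-0.0044,0],[-0.0007,-0.0043,0],[-0.0014,-0.0041,0],[-0.0021,-0.0038,0],[-0.0027,-0.0034,0]] [ 0.012  -0.0416]
12 [[-0.0033,-0.0029,0],[-0.0037,-0.0022,0],[-0.0041,-0.0016,0],[-0.0043,-0.0008,0],[-0.0044,-0.0001,0],[-0.0043,0.0007,0],[-0.0041,0.0014,0],[-0.0038,0.0021,0],[-0.0034,0.0027,0],[-0.0029,0.0033,0],[-0.0022,0.0037,0],[-0.0016,0.0041,0]] [-0.0421  0.0104]
24 [[-0.0008,0.0043,0],[-0.0001,0.0044,0],[0.0007,0.0043,0],[0.0014,0.0041,0],[0.0021,0.0038,0],[0.0027,0.0034,0],[0.0033,0.0029,0],[0.0037,0.0022,0],[0.0041,0.0016,0],[0.0043,0.0008,0],[0.0044,0.0001,0],[0.0043,-0.0007,0]] [0.0301 0.0312]
```

```bash
python3 -m creep '{"hand":[1,1,1,1,1,1],"xyz":[[0.0041,-0.0014,0],[0.0038,-0.0021,0],[0.0034,-0.0027,0],[0.0029,-0.0033,0],[0,0,0],[0,0,0]],"spin":[0,0,0,0,0,0]}'
cat > st.py <<'E'
from h import *
R,t,th=S(); c=R@np.array([0,-.07])+t
o=arm.get_obs(); r=o["tcp_pos"][:2]-c
print("rad",np.hypot(*r),"ang",np.degrees(np.arctan2(r[1],r[0])),"F stand",R.T@o["force"][:2],o["force"][2],"w",o["width"]*94,"z",o["tcp_pos"][2])
E
python3 st.py
```

```text
time_s: 4.82
tcp_pos: [0.5432, -0.3108, 0.0557]
eef_rot: [0.547, -0.547, 0.448, -0.449]
force: [4.6, 2.9, -1.5]
width: 0.135
rad 0.025561416298991755 ang 35.35057250367914 F stand [-1.89974831  5.08030357] -1.451230025429715 w 12.67113468144761 z 0.0557043311550324
```

```bash
python3 -m creep '{"hand":[1,1,1,1,1,1,1,1,1,1],"xyz":[[0.0026,-0.0035,0],[0.0018,-0.0040,0],[0.0008,-0.0043,0],[0.0001,-0.0044,0],[-0.0007,-0.0043,0],[-0.0014,-0.0041,0],[-0.0021,-0.0038,0],[-0.0027,-0.0034,0],[0,0,0],[0,0,0]],"spin":[0,0,0,0,0,0,0,0,0,0]}'
python3 st.py
```

```text
time_s: 5.65
tcp_pos: [0.5402, -0.3435, 0.0557]
eef_rot: [-0.546, 0.547, -0.448, 0.449]
force: [3.9, -5.0, -3.7]
width: 0.131
rad 0.025238361150292852 ang -44.93033957727221 F stand [5.65342036 2.86709309] -3.7329890363925124 w 12.290129766239826 z 0.055687082946681524
```

```bash
python3 -m creep '{"hand":[1,1,1,1,1,1,1,1,1,1,1,1],"xyz":[[-0.0033,-0.0032,0],[-0.0037,-0.0024,0],[-0.0041,-0.0016,0],[-0.0043,-0.0008,0],[-0.0044,-0.0001,0],[-0.0043,0.0007,0],[-0.0041,0.0014,0],[-0.0038,0.0021,0],[-0.0034,0.0027,0],[-0.0029,0.0033,0],[-0.0022,0.0037,0],[-0.0016,0.0041,0]],"spin":[0,0,0,0,0,0,0,0,0,0,0,0]}'
python3 st.py
python3 - <<'E'
from h import *
p=optics.camera_params("wrist"); im,d=optics.get_image("wrist"); cv2.imwrite("pics/wrist5.png",im[:,:,::-1]); np.savez("pics/wrist5.npz",**p)
E
python3 st.py
```

```text
time_s: 6.65
tcp_pos: [0.4988, -0.332, 0.0556]
eef_rot: [0.547, -0.547, 0.448, -0.448]
force: [6.7, 1.3, -3.1]
width: 0.133
rad 0.024430937847918 ang -164.83923337547202 F stand [0.00702443 6.82663198] -3.132380345790379 w 12.489621213590485 z 0.055637806563711034
rad 0.024325518038848495 ang -166.71578624709338 F stand [-0.95458182  4.21287063] -2.1579118672015816 w 12.672094894118231 z 0.05566286546099775
```

View pics/wrist5.png

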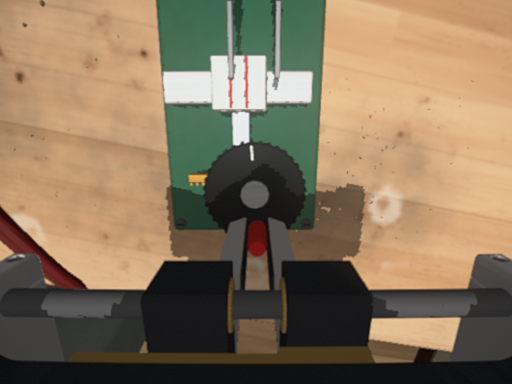

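The wheel follows (knob at about (257,238)). The gauge has moved right, with lines at u 231 and 247 and tips near 231 and 277. Continuing.

```bash
python3 -m creep '{"hand":[1,1,1,1,1,1,1,1,1,1,1],"xyz":[[-0.0008,0.0043,0],[-0.0001,0.0044,0],[0.0007,0.0043,0],[0.0014,0.0041,0],[0.0021,0.0038,0],[0.0027,0.0034,0],[0.0033,0.0029,0],[0.0037,0.0022,0],[0.0041,0.0016,0],[0,0,0],[0,0,0]],"spin":[0,0,0,0,0,0,0,0,0,0,0]}'
python3 st.py
```

```text
time_s: 7.62
tcp_pos: [0.516, -0.3014, 0.0556]
eef_rot: [0.547, -0.547, 0.448, -0.448]
force: [1.3, -2.0, -0.8]
width: 0.131
rad 0.02501039341632574 ang 104.77721888262325 F stand [2.26088615 0.88092316] -0.8319354586486247 w 12.272483930635099 z 0.05564831523989641
```

```bash
python3 -m creep '{"hand":[1,1,1,1,1,1],"xyz":[[0.0021,0.0005,0],[0.0022,0.0003,0],[0.0022,0.0001,0],[0.0022,-0.0001,0],[0,0,0],[0,0,0]],"spin":[0,0,0,0,0,0]}'
python3 st.py
python3 -m creep '{"hand":[1,1,1,1,1],"xyz":[[0.0011,-0.0001,0],[0.0011,-0.0002,0],[0.0011,-0.0002,0],[0,0,0],[0,0,0]],"spin":[0,0,0,0,0]}'
python3 st.py
```

```text
time_s: 8.12
tcp_pos: [0.5248, -0.3005, 0.0556]
eef_rot: [0.547, -0.547, 0.448, -0.448]
force: [2.1, -0.1, 0.5]
width: 0.128
rad 0.025210779887583926 ang 84.57517279899446 F stand [0.4990559  2.06558336] 0.5062941088113208 w 11.986671067986665 z 0.0556428045071561
time_s: 8.53
tcp_pos: [0.528, -0.301, 0.0556]
eef_rot: [0.547, -0.547, 0.448, -0.448]
force: [0.9, 2.7, 0.4]
width: 0.131
rad 0.025254801930072627 ang 77.1863089708278 F stand [-2.43845225  1.40901419] 0.4405191833137237 w 12.32086331169894 z 0.05562561849981161
```

```bash
python3 -m creep '{"hand":[1,1,1,1],"xyz":[[0.0011,-0.0003,0],[0.0010,-0.0003,0],[0,0,0],[0,0,0]],"spin":[0,0,0,0]}'
python3 st.py
python3 -m creep '{"hand":[1,1,1,1],"xyz":[[0.0010,-0.0004,0],[0.0010,-0.0004,0],[0,0,0],[0,0,0]],"spin":[0,0,0,0]}'
python3 st.py
```

```text
time_s: 8.87
tcp_pos: [0.5288, -0.3012, 0.0555]
eef_rot: [-0.547, 0.547, -0.449, 0.447]
force: [-7.5, 6.9, 8.7]
width: 0.132
rad 0.02528770286525839 ang 75.19678802848777 F stand [-8.19998528 -5.98737734] 8.675132917970833 w 12.452607452599194 z 0.055521790179283034
time_s: 9.2
tcp_pos: [0.5294, -0.3012, 0.0554]
eef_rot: [-0.546, 0.547, -0.45, 0.446]
force: [-17.0, 12.0, 17.9]
width: 0.132
rad 0.025414804121479524 ang 73.88245772899693 F stand [-15.05926317 -14.26992601] 17.92469044952581 w 12.435633556123559 z 0.05536497842053475
```

The resistance rose to about 17 N tangentially at an angle of about 74–75°, which is total travel of about 6.3 rad, so this is the stop. I'll take a picture, ease off part of the push, and release.

```bash
python3 -m creep '{"hand":[1,1,1],"xyz":[[-0.0010,0.0004,0],[0,0,0],[0,0,0]],"spin":[0,0,0]}'
python3 st.py
python3 - <<'E'
from h import *
p=optics.camera_params("wrist"); im,d=optics.get_image("wrist"); cv2.imwrite("pics/wrist6.png",im[:,:,::-1]); np.savez("pics/wrist6.npz",**p)
E
```

```text
time_s: 9.45
tcp_pos: [0.5293, -0.3012, 0.0554]
eef_rot: [-0.547, 0.547, -0.45, 0.447]
force: [-12.3, 8.0, 11.6]
width: 0.13
rad 0.025368198634144395 ang 74.26595406499032 F stand [-10.30168658 -10.43027901] 11.62883577294852 w 12.240739840486006 z 0.05542717117295291
```

View pics/wrist6.png

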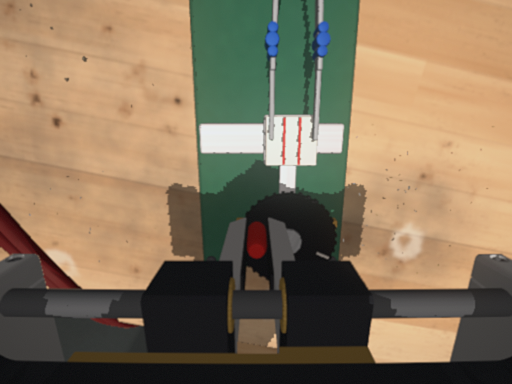

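The gauge is under the tips: red lines at u≈284 and 299, tips at about 272 and 317. Releasing the knob and lifting.

```bash
python3 -m creep '{"hand":[0.7,0.4,0,-0.2,-0.2,-0.2,-0.2,-0.2,-0.2,-0.2,-0.2,-0.2],"xyz":[[0,0,0],[0,0,0],[0,0,0],[0,0,0],[0,0,0],[0,0,0],[0,0,0.005],[0,0,0.012],[0,0,0.012],[0,0,0.012],[0,0,0.012],[0,0,0.012]],"spin":[0,0,0,0,0,0,0,0,0,0,0,0]}' 20
python3 - <<'E'
from h import *
R,t,th=S(); o=arm.get_obs(); s=R@np.array([0,.06])+t; print(o["tcp_pos"],s-o["tcp_pos"][:2],jaw(o)[0],o["width"]*94,o["force"])
E
```

```text
time_s: 10.5
tcp_pos: [0.5311, -0.3023, 0.1225]
eef_rot: [0.547, -0.547, 0.448, -0.448]
force: [0.5, -0.1, 0.8]
width: 0.599
[ 0.53105364 -0.30233018  0.12248575] [0.11879003 0.00226396] -78.661872652187 56.33258524029845 [ 0.49899596 -0.09973682  0.78568722]
```

```bash
python3 -m creep '{"hand":[-0.2,-0.2,-0.2,-0.2,-0.2,-0.2,-0.2,-0.2,-0.2],"xyz":[[0.010,0.0002,0],[0.018,0.0003,0],[0.022,0.0004,0],[0.022,0.0004,0],[0.022,0.0004,0],[0.018,0.0003,0],[0.0068,0.0002,0],[0,0,0],[0,0,0]],"spin":[0,0,0,0,0,0,0,0,0]}'
python3 - <<'E'
from h import *
R,t,th=S(); o=arm.get_obs(); s=R@np.array([0,.06])+t; print(o["tcp_pos"],s-o["tcp_pos"][:2],R.T@(o["tcp_pos"][:2]-t),jaw(o)[0],o["width"]*94,o["force"])
for n in ("wrist","top","scene"):
    p=optics.camera_params(n); im,d=optics.get_image(n); cv2.imwrite(f"pics/{n}7.png",im[:,:,::-1]); np.savez(f"pics/{n}7.npz",**p)
E
```

```text
time_s: 11.25
tcp_pos: [0.6492, -0.3, 0.1203]
eef_rot: [-0.547, 0.547, -0.448, 0.448]
force: [-0.1, 0.1, -0.4]
width: 0.6
[ 0.64917562 -0.29998463  0.12028492] [ 6.68048312e-04 -8.16006702e-05] [-0.00021136  0.05936104] -78.65977460055355 56.36562648205956 [-0.06483201  0.06352143 -0.41109349]
```

View pics/wrist7.png

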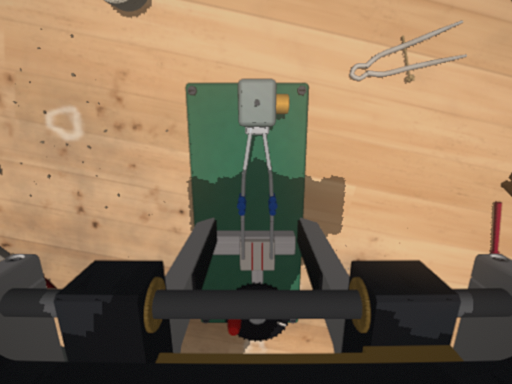

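View pics/scene7.png

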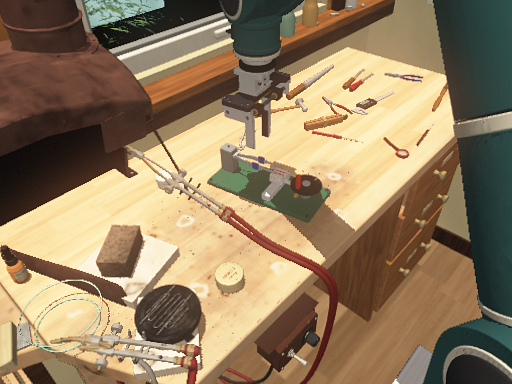

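View pics/top7.png

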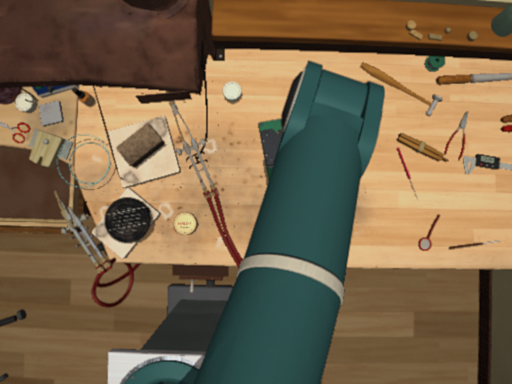

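The rests are at (241,206) and (272,206), with their midpoint at u≈257 on the fingers' midline. The bystanders look unmoved. I'll check whether the tips stay visible to the wrist camera once the hand is down.

```bash
python3 - <<'E'
from meas import *
R,t,th=S(); p=dict(np.load("pics/wrist7.npz")); im=cv2.imread("pics/wrist7.png")
print("blue",blobs(im,(105,120,40),(130,255,255),(225,180,290,230)))
W=lambda x,y,z:[*(R@np.array([x,y])+t),z]
print("rests",proj(p,[W(-.0165,.06,.066),W(.0165,.06,.066)]).round(1).tolist(),"tips",proj(p,[W(-.012,.005,.06),W(.012,.005,.06)]).round(1).tolist(),"tcp",proj(p,[[0.6492,-0.3,0.1203]]).tolist())
dz=.079  # down
for z in (.041,.045,.050):
    d=.1203-z
    print(z,"tips",proj(p,[W(-.005,.005,.06+d),W(.005,.005,.06+d)]).round(1).tolist(),"rests",proj(p,[W(-.014,.06,.068+d)]).round(1).tolist())
q=optics.camera_params("scene"); print("scene tips",proj(q,[W(-.005,.005,.06),W(.005,.005,.06)]).round(1).tolist())
c=cv2.resize(im[180:300,190:330],None,fx=5,fy=5,interpolation=cv2.INTER_CUBIC);cv2.imwrite("pics/wrist7z.png",c)
E
```

```text
blue [(134, [241.31, 204.94], [237, 194, 9, 22]), (131, [272.26, 205.03], [269, 194, 8, 21])]
rests [[238.3, 205.9], [275.2, 205.9]] tips [[244.4, 257.9], [269.1, 257.9]] tcp [[256.5596001249196, 230.6162958786154]]
0.041 tips [[249.6, 314.1], [264.1, 314.1]] rests [[233.9, 247.2]]
0.045 tips [[249.8, 310.2], [263.9, 310.2]] rests [[234.4, 244.3]]
0.05 tips [[249.9, 305.6], [263.7, 305.6]] rests [[235.0, 240.9]]
scene tips [[275.8, 170.6], [277.9, 168.4]]
```

View pics/wrist7z.png

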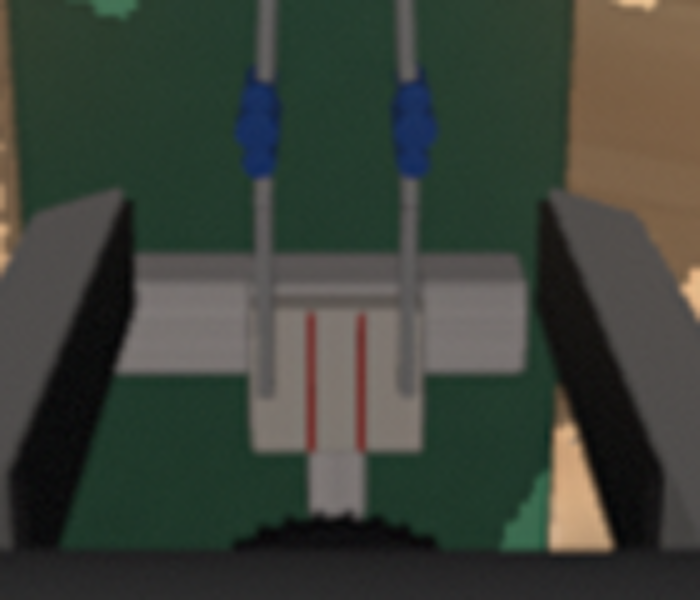

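Once the hand is down, its crossbar would hide the tips from the wrist camera. A half turn gives the same grasp and puts the camera over the tips. I'll test the spin direction against joint 7 and then turn.

```bash
python3 - <<'E'
from plant import arm
print(arm.get_obs()["joint_pos"].round(3))
E
python3 -m creep '{"hand":[-0.2,-0.2,-0.2],"xyz":[[0,0,0.01],[0,0,0.01],[0,0,0]],"spin":[5,7,7]}'
python3 - <<'E'
from plant import arm
print(arm.get_obs()["joint_pos"].round(3))
E
```

```text
[ 0.504  0.662 -0.174  1.427  0.123  1.063 -1.068]
time_s: 11.65
tcp_pos: [0.6499, -0.3006, 0.1431]
eef_rot: [-0.614, 0.614, -0.349, 0.351]
force: [-0.3, 0.5, 0.5]
width: 0.598
[ 0.552  0.648 -0.251  1.408  0.169  1.105 -0.762]
```

Positive spin moves joint 7 toward +2.07, which is inside its range. Continuing with 161° to go.

```bash
python3 -m creep '{"hand":[-0.2,-0.2,-0.2,-0.2,-0.2,-0.2,-0.2,-0.2,-0.2,-0.2,-0.2,-0.2],"xyz":[[0,0,0],[0,0,0],[0,0,0],[0,0,0],[0,0,0],[0,0,0],[0,0,0],[0,0,0],[0,0,0],[0,0,0],[0,0,0],[0,0,0]],"spin":[7,7,7,7,7,7,7,7,7,7,7,7]}' && python3 -m creep '{"hand":[-0.2,-0.2,-0.2,-0.2,-0.2,-0.2,-0.2,-0.2,-0.2,-0.2,-0.2,-0.2],"xyz":[[0,0,0],[0,0,0],[0,0,0],[0,0,0],[0,0,0],[0,0,0],[0,0,0],[0,0,0],[0,0,0],[0,0,0],[0,0,0],[0,0,0]],"spin":[7,7,7,7,7,7,7,7,7,7,7,0]}'
python3 - <<'E'
from h import *
R,t,th=S(); o=arm.get_obs(); s=R@np.array([0,.06])+t; print(o["tcp_pos"],s-o["tcp_pos"][:2],R.T@(o["tcp_pos"][:2]-t),jaw(o)[0],np.degrees(th)+180,o["joint_pos"].round(3),o["force"])
for n in ("wrist",):
    p=optics.camera_params(n); im,d=optics.get_image(n); cv2.imwrite(f"pics/{n}8.png",im[:,:,::-1]); np.savez(f"pics/{n}8.npz",**p)
E
```

```text
time_s: 12.65
tcp_pos: [0.649, -0.3005, 0.141]
eef_rot: [-0.691, 0.691, 0.151, -0.151]
force: [-0.3, 0.2, -0.4]
width: 0.598
time_s: 13.65
tcp_pos: [0.649, -0.3006, 0.1407]
eef_rot: [0.447, -0.447, -0.548, 0.548]
force: [-0.3, 0.5, 0.4]
width: 0.601
[ 0.64896188 -0.30058316  0.14068262] [0.0008818  0.00051693] [0.00033347 0.05903378] 101.67522943501618 101.3392144662929 [ 0.9    0.79  -0.847  1.395  0.602  1.224  1.772] [-0.29858505  0.47153286  0.36506861]
```

View pics/wrist8.png

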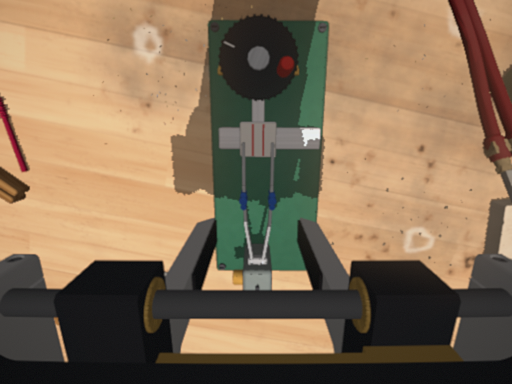

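From this side the tips and gauge are in clear view: rests at (243,200) and (272,200), tips around v=150, and lines near u 253 and 263. Measuring.

```bash
python3 - <<'E'
from meas import *
R,t,th=S(); p=dict(np.load("pics/wrist8.npz")); im=cv2.imread("pics/wrist8.png")
B=blobs(im,(105,120,40),(130,255,255),(225,180,290,220)); print("blue",B)
m=(np.array(B[0][1])+B[1][1])/2; x=onplane(p,m,.066); print("mid",m,"stand",R.T@(x[:2]-t))
h=blobs(im,(0,0,70),(179,40,200),(245,45,272,72),8); print(h); x=onplane(p,h[0][1],.049); print(R.T@(x[:2]-t))
W=lambda x,y,z:[*(R@np.array([x,y])+t),z]
print("tcp",proj(p,[[0.64896,-0.30058,0.14068],[0.64896,-0.30058,0.15968]]).tolist())
d=.1407-.043
print("tips at end",proj(p,[W(-.005,.005,.06+d),W(.005,.005,.06+d)]).round(1).tolist(),"rests",proj(p,[W(-.014,.06,.068+d)]).round(1).tolist())
c=cv2.resize(im[110:230,190:330],None,fx=5,fy=5,interpolation=cv2.INTER_CUBIC);cv2.imwrite("pics/wrist8z.png",c)
E
```

```text
blue [(110, [271.5, 200.36], [268, 192, 8, 18]), (102, [243.0, 199.91], [239, 192, 8, 18])]
mid [257.25  200.135] stand [0.00014173 0.0602637 ]
[(397, [258.03, 57.54], [248, 46, 21, 24])]
[ 0.00022559 -0.06981778]
tcp [[257.04063530457114, 229.03180896444312], [257.03196129844196, 240.64010400139279]]
tips at end [[266.6, 155.5], [249.7, 155.4]] rests [[280.2, 246.4]]
```

View pics/wrist8z.png

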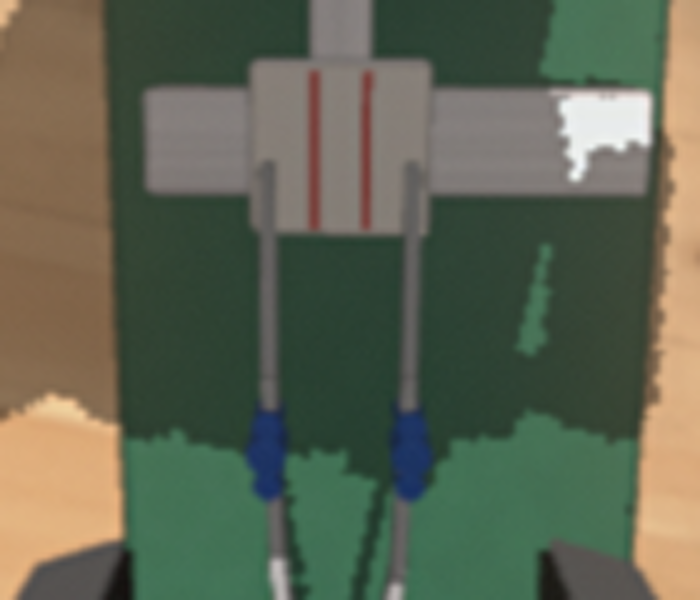

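The flipped view agrees with the shifted fit to 0.2 mm. Descending over the rests.

```bash
python3 -m creep '{"hand":[-0.2,-0.2,-0.2,-0.2,-0.2,-0.2,-0.2,-0.2,-0.2,-0.2,-0.2,-0.2],"xyz":[[0.0009,0.0004,-0.006],[0,0,-0.012],[0,0,-0.014],[0,0,-0.014],[0,0,-0.014],[0,0,-0.014],[0,0,-0.012],[0,0,-0.009],[0,0,-0.004],[0,0,0],[0,0,0],[0,0,0]],"spin":[-0.3,0,0,0,0,0,0,0,0,0,0,0]}'
python3 - <<'E'
from h import *
R,t,th=S(); o=arm.get_obs(); print(o["tcp_pos"],R.T@(o["tcp_pos"][:2]-t),jaw(o)[0],o["force"])
for n in ("wrist",):
    p=optics.camera_params(n); im,d=optics.get_image(n); cv2.imwrite(f"pics/{n}9.png",im[:,:,::-1]); np.savez(f"pics/{n}9.npz",**p)
E
```

```text
time_s: 14.7
tcp_pos: [0.651, -0.2997, 0.0424]
eef_rot: [-0.449, 0.45, 0.546, -0.546]
force: [-0.4, 0.2, -0.8]
width: 0.601
[ 0.65099216 -0.29966373  0.04242462] [-0.00016883  0.06120521] 101.03457529247684 [-0.40933172  0.21642508 -0.79633236]
```

View pics/wrist9.png

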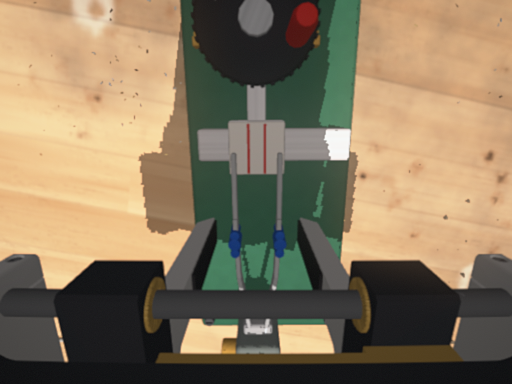

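```bash
python3 -m creep '{"hand":[0,0.1,0.15,0.2,0.23,0.25,0.27,0.29,0.31,0.33,0.33,0.33],"xyz":[[-0.001,0,-0.001],[0,0,0],[0,0,0],[0,0,0],[0,0,0],[0,0,0],[0,0,0],[0,0,0],[0,0,0],[0,0,0],[0,0,0],[0,0,0]],"spin":[0.2,0,0,0,0,0,0,0,0,0,0,0]}' 15
cat > tip.py <<'E'
import sys
from h import *
n=sys.argv[1]
R,t,th=S(); o=arm.get_obs(); print("stand tcp",(R.T@(o["tcp_pos"][:2]-t)*1000).round(2),"z",o["tcp_pos"][2].round(4),"jaw",jaw(o)[0].round(2),"Fst",(R.T@o["force"][:2]).round(2),o["force"][2].round(2),"w",(o["width"]*94).round(2))
p=optics.camera_params("wrist"); im,d=optics.get_image("wrist"); cv2.imwrite(f"pics/{n}.png",im[:,:,::-1]); np.savez(f"pics/{n}.npz",**p)
c=cv2.resize(im[105:225,187:327,::-1],None,fx=5,fy=5,interpolation=cv2.INTER_CUBIC);cv2.imwrite(f"pics/{n}z.png",c)
E
python3 tip.py w10
```

```text
time_s: 15.75
tcp_pos: [0.6492, -0.2998, 0.0406]
eef_rot: [0.449, -0.449, -0.546, 0.547]
force: [-5.6, -1.5, 4.1]
width: 0.335Traceback (most recent call last):
  File "tip.py", line 4, in <module>
    R,t,th=S(); o=arm.get_obs(); print("stand tcp",(R.T@(o["tcp_pos"][:2]-t)*1000).round(2),"z",o["tcp_pos"][2].round(4),"jaw",jaw(o)[0].round(2),"Fst",(R.T@o["force"][:2]).round(2),o["force"][2].round(2),"w",(o["width"]*94).round(2))
                                                                                                                                                                                                                 ^^^^^^^^^^^^^^^^^^^^^
AttributeError: 'float' object has no attribute 'round'
```

```bash
sed -i 's/(o\["width"\]\*94).round(2)/o["width"]*94/' tip.py; python3 tip.py w10
```

```text
stand tcp [-0.4  59.44] z 0.0406 jaw 101.23 Fst [ 0.38 -5.83] 4.1 w 31.444769590394493
```

View pics/w10.png

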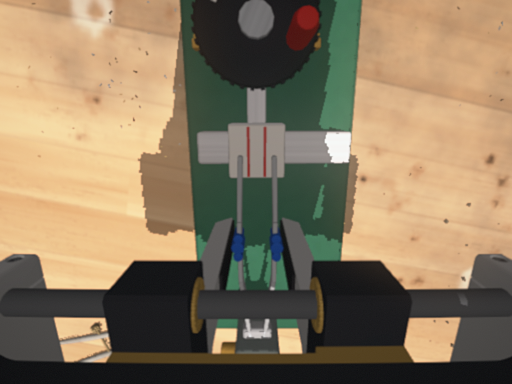

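View pics/w10z.png

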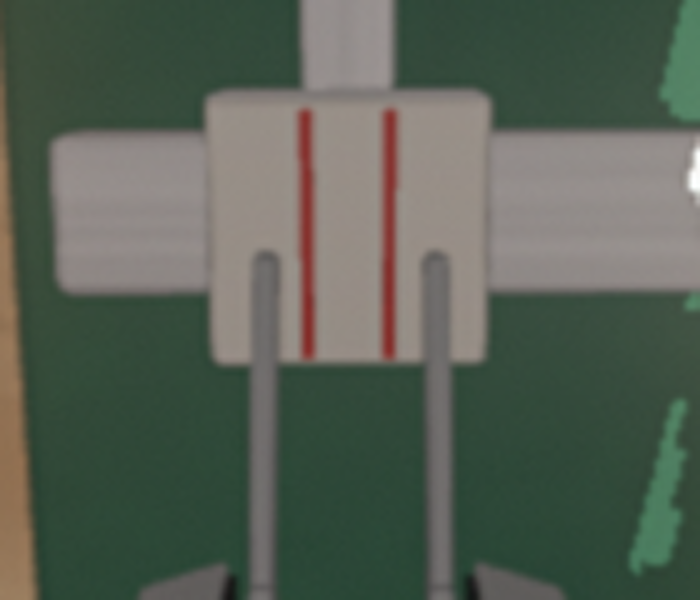

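At opening 31.4 mm the tips are still about 17 mm apart and straddle the lines, so this is consistent. Next is a sub-pixel gap measurement from the image rows near the tips.

```bash
cat > gap.py <<'E'
import sys
from h import *
n=sys.argv[1]; R,t,th=S()
im=cv2.imread(f"pics/{n}.png").astype(float); p=dict(np.load(f"pics/{n}.npz"))
W=lambda x,y,z:[*(R@np.array([x,y])+t),z]
def toX(u,v,z):
    X=onplane(p,(u,v),z); return (R.T@(X[:2]-t))*1000
g=im[:,:,1]; red=im[:,:,2]-im[:,:,1]
from scipy.ndimage import gaussian_filter1d
out=[]
for v in range(int(sys.argv[2]),int(sys.argv[3])):
    r=red[v,228:286]; 
    # red line centroids
    m=r>35; idx=np.where(m)[0]; 
    if len(idx)<2: continue
    s=np.split(idx,np.where(np.diff(idx)>1)[0]+1); s=sorted(s,key=lambda a:-r[a].sum())[:2]
    if len(s)<2: continue
    l=sorted(float((r[a]*a).sum()/r[a].sum())+228 for a in s)
    xl=[toX(u,v,.053)[0] for u in l]
    # blade inner edges: dark runs outside lines
    plate=np.median(g[v,int(l[0])+3:int(l[1])-2])
    def edge(sgn,u0):
        # go outward from centre, find half crossing to blade (skip red line)
        u=u0+sgn*3
        while 225<u<290:
            a,b=g[v,int(u)],g[v,int(u)+sgn]
            dark=plate-28
            if b<dark<=a: return int(u)+sgn*(a-dark)/(a-b)
            u+=sgn
        return None
    el,er=edge(-1,round(l[0])),edge(1,round(l[1]))
    if el is None or er is None: continue
    a,b=toX(el,v,.060),toX(er,v,.060)
    out.append((v,*xl,a[0],b[0],b[1]))
out=np.array(out); 
for o in out: print(o.round(2), "lines",abs(o[2]-o[1]).round(2),"mid",((o[1]+o[2])/2).round(2),"| gap",abs(o[4]-o[3]).round(2),"mid",((o[3]+o[4])/2).round(2))
E
python3 gap.py w10 150 176
python3 - <<'E'
import cv2
im=cv2.imread("pics/w10.png"); print(im[160,230:285,1].tolist()); print(im[160,230:285,2].tolist())
E
```

```text
[155.     5.04  -4.85   8.81  -9.55   4.88] lines 9.89 mid 0.1 | gap 18.36 mid -0.37
[156.     5.04  -4.85   8.18  -8.94   5.46] lines 9.88 mid 0.09 | gap 17.12 mid -0.38
[157.     5.02  -4.84   8.06  -8.64   6.04] lines 9.86 mid 0.09 | gap 16.7 mid -0.29
[158.     5.02  -4.84   8.06  -8.6    6.63] lines 9.86 mid 0.09 | gap 16.66 mid -0.27
[159.     5.02  -4.85   8.05  -8.65   7.22] lines 9.87 mid 0.09 | gap 16.7 mid -0.3
[160.     5.03  -4.85   8.09  -8.91   7.81] lines 9.88 mid 0.09 | gap 17.0 mid -0.41
[161.     5.04  -4.85   8.08  -8.98   8.4 ] lines 9.89 mid 0.09 | gap 17.05 mid -0.45
[162.     5.04  -4.86   8.11  -8.99   8.99] lines 9.9 mid 0.09 | gap 17.09 mid -0.44
[163.     5.04  -4.86   8.13  -8.91   9.58] lines 9.91 mid 0.09 | gap 17.04 mid -0.39
[164.     5.04  -4.86   8.25  -8.9   10.18] lines 9.9 mid 0.09 | gap 17.15 mid -0.33
[165.     5.04  -4.86   8.3   -8.96  10.77] lines 9.91 mid 0.09 | gap 17.26 mid -0.33
[166.     5.05  -4.85   8.28  -8.93  11.36] lines 9.9 mid 0.1 | gap 17.22 mid -0.32
[167.     5.04  -4.85   8.28  -8.95  11.96] lines 9.89 mid 0.1 | gap 17.23 mi
[... 535 characters left out ...]
-4.87   8.36  -9.05  16.17] lines 9.96 mid 0.11 | gap 17.4 mid -0.34
[175.     5.1   -4.87   8.35  -8.99  16.77] lines 9.97 mid 0.11 | gap 17.34 mid -0.32
[139, 141, 141, 141, 142, 142, 138, 121, 108, 108, 109, 102, 102, 128, 143, 144, 137, 90, 52, 84, 129, 142, 142, 141, 141, 142, 142, 141, 141, 141, 141, 144, 138, 97, 51, 65, 123, 143, 143, 143, 138, 117, 107, 108, 109, 106, 108, 131, 142, 142, 142, 142, 143, 136, 125]
[148, 150, 150, 150, 151, 152, 147, 126, 111, 111, 111, 105, 106, 135, 150, 151, 148, 138, 133, 139, 147, 150, 150, 150, 149, 151, 150, 150, 150, 150, 150, 151, 148, 135, 131, 134, 144, 150, 150, 151, 147, 124, 111, 111, 112, 110, 112, 137, 150, 150, 150, 150, 151, 143, 132]
```

```bash
sed -i 's/plate-28/plate-18/' gap.py; python3 -m creep '{"hand":[0.33,0.34,0.35,0.36,0.37,0.38,0.38,0.38,0.38],"xyz":[[-0.0007,-0.0006,0.0005],[0,0,0],[0,0,0],[0,0,0],[0,0,0],[0,0,0],[0,0,0],[0,0,0],[0,0,0]],"spin":[0,0,0,0,0,0,0,0,0]}'
python3 tip.py w11; python3 gap.py w11 155 170
```

```text
time_s: 16.55
tcp_pos: [0.6488, -0.3001, 0.041]
eef_rot: [-0.449, 0.449, 0.547, -0.547]
force: [0.6, -0.2, -4.3]
width: 0.309
stand tcp [-0.14 58.97] z 0.041 jaw 101.24 Fst [0.32 0.55] -4.31 w 29.08034105037299
[155.     5.18  -5.09   7.38  -7.65   4.45] lines 10.28 mid 0.05 | gap 15.03 mid -0.13
[163.     5.22  -5.07  16.04 -15.89   9.18] lines 10.29 mid 0.07 | gap 31.93 mid 0.08
[164.     5.22  -5.07  15.85 -15.75   9.78] lines 10.29 mid 0.07 | gap 31.6 mid 0.05
[165.     5.22  -5.07  15.85 -15.77  10.37] lines 10.29 mid 0.08 | gap 31.61 mid 0.04
[166.     5.23  -5.08  15.86 -15.8   10.97] lines 10.31 mid 0.08 | gap 31.66 mid 0.03
[167.     5.23  -5.08  15.85 -15.81  11.57] lines 10.31 mid 0.08 | gap 31.66 mid 0.02
[168.     5.25  -5.08  15.87 -15.81  12.17] lines 10.33 mid 0.08 | gap 31.68 mid 0.03
[169.     5.24  -5.09  15.84 -15.83  12.77] lines 10.33 mid 0.08 | gap 31.67 mid 0.01
```

View pics/w11z.png

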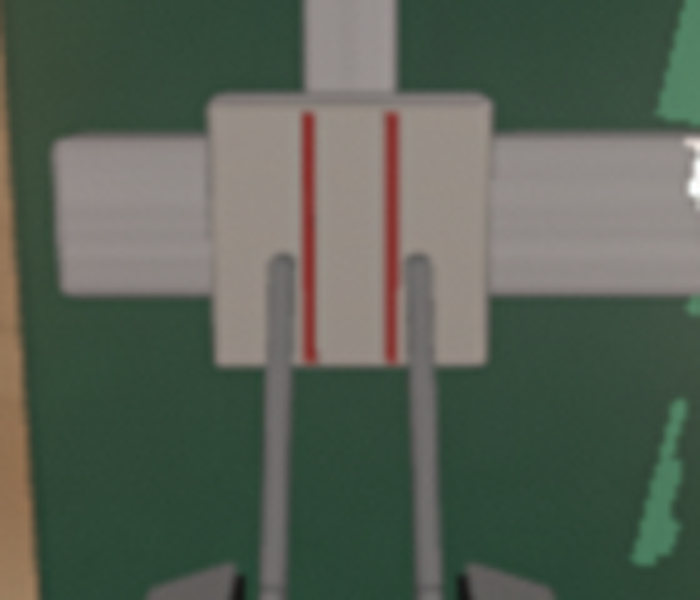

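```bash
python3 - <<'E'
s=open("gap.py").read()
s=s.replace("u=u0+sgn*3","u=u0+sgn*1").replace("g[v,int(u)],g[v,int(u)+sgn]","im[v,int(u),2],im[v,int(u)+sgn,2]").replace("dark=plate-18","dark=128.")
open("gap.py","w").write(s)
E
python3 gap.py w10 156 170; python3 gap.py w11 156 170
```

```text
[156.     5.04  -4.85   8.    -8.75   5.46] lines 9.88 mid 0.09 | gap 16.74 mid -0.37
[157.     5.02  -4.84   7.89  -8.45   6.04] lines 9.86 mid 0.09 | gap 16.34 mid -0.28
[158.     5.02  -4.84   7.89  -8.44   6.63] lines 9.86 mid 0.09 | gap 16.33 mid -0.27
[159.     5.02  -4.85   7.88  -8.48   7.22] lines 9.87 mid 0.09 | gap 16.36 mid -0.3
[160.     5.03  -4.85   7.89  -8.58   7.81] lines 9.88 mid 0.09 | gap 16.47 mid -0.34
[161.     5.04  -4.85   7.91  -8.6    8.4 ] lines 9.89 mid 0.09 | gap 16.52 mid -0.35
[162.     5.04  -4.86   7.93  -8.61   8.99] lines 9.9 mid 0.09 | gap 16.54 mid -0.34
[163.     5.04  -4.86   7.95  -8.62   9.58] lines 9.91 mid 0.09 | gap 16.57 mid -0.33
[164.     5.04  -4.86   8.05  -8.6   10.17] lines 9.9 mid 0.09 | gap 16.65 mid -0.28
[165.     5.04  -4.86   8.07  -8.6   10.77] lines 9.91 mid 0.09 | gap 16.67 mid -0.27
[166.     5.05  -4.85   8.08  -8.61  11.36] lines 9.9 mid 0.1 | gap 16.69 mid -0.27
[167.     5.04  -4.85   8.06  -8.62  11.96] lines 9.89 mid 0.1 | gap 16.69 mid -0.28
[168.     5.05  -4.85   8.06  -8.62  12.56] lines 9.9 mid 0.1 | gap 16.68 
[... 602 characters left out ...]
 mid 0.06
[162.     5.23  -5.11   6.42  -6.42   8.58] lines 10.33 mid 0.06 | gap 12.84 mid -0.0
[163.     5.22  -5.07   6.41  -6.47   9.17] lines 10.29 mid 0.07 | gap 12.88 mid -0.03
[164.     5.22  -5.07   6.4   -6.48   9.77] lines 10.29 mid 0.07 | gap 12.88 mid -0.04
[165.     5.22  -5.07   6.43  -6.46  10.36] lines 10.29 mid 0.08 | gap 12.88 mid -0.01
[166.     5.23  -5.08   6.44  -6.45  10.96] lines 10.31 mid 0.08 | gap 12.89 mid -0.01
[167.     5.23  -5.08   6.45  -6.46  11.56] lines 10.31 mid 0.08 | gap 12.91 mid -0.0
[168.     5.25  -5.08   6.52  -6.42  12.16] lines 10.33 mid 0.08 | gap 12.94 mid 0.05
[169.     5.24  -5.09   6.57  -6.44  12.76] lines 10.33 mid 0.08 | gap 13.0 mid 0.07
```

```bash
python3 -m creep '{"hand":[0.385,0.39,0.395,0.4,0.405,0.41,0.41,0.41,0.41,0.41],"xyz":[[0,-0.0001,-0.0003],[0,0,0],[0,0,0],[0,0,0],[0,0,0],[0,0,0],[0,0,0],[0,0,0],[0,0,0],[0,0,0]],"spin":[0,0,0,0,0,0,0,0,0,0]}'
python3 tip.py w12; python3 gap.py w12 156 166
```

```text
time_s: 17.43
tcp_pos: [0.6488, -0.3004, 0.0409]
eef_rot: [0.449, -0.449, -0.546, 0.547]
force: [-3.4, -0.3, 0.7]
width: 0.297
stand tcp [ 0.11 58.88] z 0.0409 jaw 101.23 Fst [-0.38 -3.41] 0.68 w 27.87190352278169
[163.     4.99  -4.66  16.02 -16.21   9.1 ] lines 9.65 mid 0.16 | gap 32.22 mid -0.09
[164.     4.99  -4.67   5.31 -15.98   9.69] lines 9.65 mid 0.16 | gap 21.29 mid -5.33
[165.     4.98  -4.68   5.38 -15.97  10.29] lines 9.65 mid 0.15 | gap 21.34 mid -5.29
```

View pics/w12z.png

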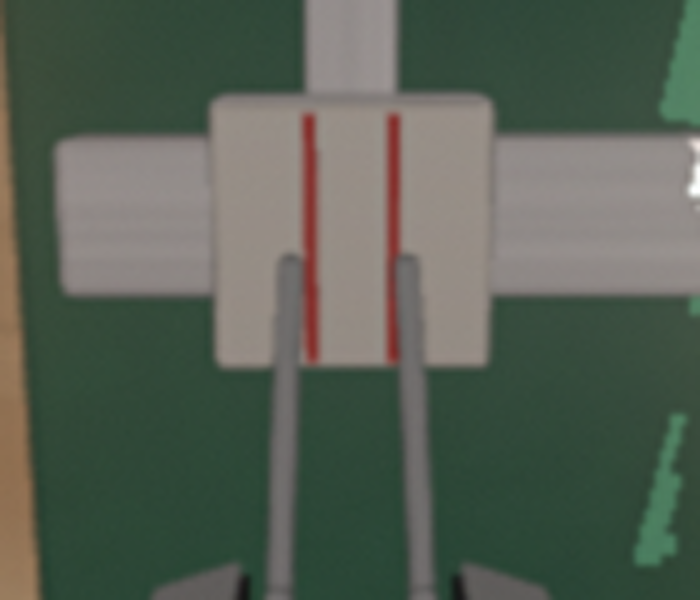

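The image suggests the gap is still a bit over 10 mm. I'll calibrate the image measurement on the free state (wrist9, known 24 mm gap), and use the blades' edges on the green background plus the depth.

```bash
python3 - <<'E'
from h import *
R,t,th=S()
im,d=optics.get_image("wrist"); cv2.imwrite("pics/w13.png",im[:,:,::-1]); p=optics.camera_params("wrist"); np.savez("pics/w13.npz",**p); np.save("pics/w13d.npy",d)
K=p["K"]
def X(u,v):
    q=cv2.undistortPoints(np.array([[[u,v]]],float),K,p["distortion"])[0,0]; Z=d[v,u]
    w=p["R"].T@(np.array([q[0]*Z,q[1]*Z,Z])-p["t"]); return np.r_[(R.T@(w[:2]-t))*1000,w[2]*1000]
for v in (158,162,190,200):
    print(v,[(u,X(u,v).round(1).tolist()) for u in range(241,274)][::1] if v==162 else [X(u,v)[2].round(0) for u in range(238,276)])
for n,v in (("wrist9",160),("w13",160),("w13",195)):
    a=cv2.imread(f"pics/{n}.png"); print(n,v,a[v,228:286,2].tolist()); print(a[v,228:286,1].tolist())
E
```

```text
158 [np.float64(55.0), np.float64(53.0), np.float64(54.0), np.float64(55.0), np.float64(63.0), np.float64(64.0), np.float64(64.0), np.float64(64.0), np.float64(63.0), np.float64(60.0), np.float64(55.0), np.float64(55.0), np.float64(53.0), np.float64(54.0), np.float64(53.0), np.float64(54.0), np.float64(54.0), np.float64(54.0), np.float64(53.0), np.float64(54.0), np.float64(54.0), np.float64(54.0), np.float64(53.0), np.float64(52.0), np.float64(54.0), np.float64(54.0), np.float64(55.0), np.float64(55.0), np.float64(63.0), np.float64(63.0), np.float64(63.0), np.float64(63.0), np.float64(63.0), np.float64(54.0), np.float64(53.0), np.float64(54.0), np.float64(53.0), np.float64(53.0)]
162 [(241, [9.7, 9.3, 54.7]), (242, [8.6, 7.9, 63.4]), (243, [-0.1, -16.5, 220.8]), (244, [7.5, 7.8, 64.2]), (245, [6.9, 8.0, 63.3]), (246, [6.3, 8.0, 63.2]), (247, [6.1, 9.4, 53.7]), (248, [5.5, 9.4, 54.3]), (249, [4.9, 9.3, 54.7]), (250, [4.3, 9.4, 53.9]), (251, [3.7, 9.5, 53.4]), (252, [3.1, 9.5, 53.7]), (253, [2.5, 9.5, 53.1]), (254, [1.9, 9.6, 52.6]), (255, [1.2, 9.4, 53.9]), (256, [0.6, 9.4, 54.0]), (2
[... 2773 characters left out ...]
116, 105, 108, 110, 105, 86, 55, 56, 103, 135, 142, 141, 141, 141, 141, 141, 141, 141, 141, 141, 144, 137, 89, 61, 92, 108, 111, 107, 108, 131, 142, 142, 142, 141, 141, 140, 141, 140, 142, 142, 142, 139, 132, 133]
w13 195 [46, 46, 46, 46, 46, 45, 46, 45, 45, 46, 46, 42, 55, 92, 109, 113, 111, 102, 72, 49, 44, 46, 45, 47, 47, 46, 47, 47, 46, 46, 46, 47, 47, 46, 46, 47, 46, 44, 46, 64, 95, 109, 112, 105, 81, 54, 46, 45, 47, 46, 46, 46, 46, 47, 46, 48, 45, 48]
[73, 73, 72, 72, 73, 72, 72, 72, 72, 71, 72, 70, 75, 93, 106, 110, 108, 99, 82, 72, 71, 72, 71, 72, 73, 73, 73, 72, 71, 71, 72, 72, 72, 72, 72, 72, 72, 71, 70, 75, 95, 106, 108, 103, 86, 73, 72, 70, 72, 72, 72, 73, 71, 71, 72, 73, 72, 73]
```

```bash
python3 - <<'E'
from h import *
R,t,th=S()
def x(n,u,v,z):
    p=dict(np.load(f"pics/{n}.npz")); w=onplane(p,(u,v),z); return (R.T@(w[:2]-t)*1000)[0]
for z in (.056,.060,.064): print("free inner",z,x("wrist9",236.1,160,z)-x("wrist9",276.25,160,z))
p=dict(np.load("pics/wrist9.npz"))
from scipy.interpolate import interp1d
def cross(n,v,u0,u1,lo,hi,ch=2):
    a=cv2.imread(f"pics/{n}.png").astype(float)[v,:,ch]; th=(lo+hi)/2
    step=1 if u1>u0 else -1
    for u in range(u0,u1,step):
        if (a[u]-th)*(a[u+step]-th)<=0 and a[u]!=a[u+step]: return u+step*(a[u]-th)/(a[u]-a[u+step])
for n in ("w10","w11","w12","w13"):
    L=[];M=[]
    for v in range(157,168):
        l=cross(n,v,233,250,111,150); r=cross(n,v,283,262,111,150)
        if l and r:
            L.append(x(n,l,v,.064)-x(n,r,v,.064)-6); M.append((x(n,l,v,.064)+x(n,r,v,.064))/2)
    print(n,"outer-6:",np.round(L,2),"mid",np.round(np.median(M),2))
    # green background rows: outer edges and inner edges, extrapolate
    vs=range(180,208); O=[];I=[]
    a=cv2.imread(f"pics/{n}.png").astype(float)
    for v in vs:
        l=cross(n,v,228,252,46,109); r=cross(n,v,290,262,46,109)
        li=cross(n,v,256,236,46,105); ri=cross(n,v,258,284,46,105)
        p=dict(np.load(f"pics/{n}.npz")); y=(R.T@(onplane(p,(257,v),.06)[:2]-t)*1000)[1]
        O.append((y,x(n,l,v,.064)-x(n,r,v,.064)-6)); I.append((y,x(n,li,v,.056)-x(n,ri,v,.056)))
    for nm,Q in(("O",O),("I",I)):
        Q=np.array(Q); c=np.polyfit(Q[:,0],Q[:,1],1); print("  green",nm,"at y=5:",np.polyval(c,5).round(2),"slope",c[0].round(4),"y range",Q[0,0].round(1),Q[-1,0].round(1))
E
```

```text
free inner 0.056 24.40274370234888
free inner 0.06 23.815522841344794
free inner 0.064 23.228301980340696
w10 outer-6: [16.63 16.75 16.8  16.86 16.94 16.98 16.97 17.02 17.03 17.05 17.08] mid -0.27
  green O at y=5: 17.02 slope 0.0371 y range 19.8 36.8
  green I at y=5: 17.02 slope 0.0691 y range 19.8 36.8
w11 outer-6: [12.66 13.06 13.17 13.15 13.17 13.27 13.32 13.39 13.56 13.59 13.58] mid 0.02
  green O at y=5: 13.06 slope 0.0617 y range 19.4 36.4
  green I at y=5: 12.82 slope 0.1048 y range 19.4 36.4
w12 outer-6: [10.32 10.54 10.62 10.68 10.67 10.7  10.75 10.99 11.06 11.06 11.11] mid 0.43
  green O at y=5: 10.38 slope 0.0974 y range 19.3 36.3
  green I at y=5: 10.67 slope 0.112 y range 19.3 36.3
w13 outer-6: [10.33 10.52 10.63 10.68 10.66 10.71 10.74 11.02 11.07 11.05 11.11] mid 0.42
  green O at y=5: 10.38 slope 0.0973 y range 19.3 36.3
  green I at y=5: 10.65 slope 0.1127 y range 19.3 36.3
```

Outer edges, inner edges and the tip rows all give about 10.4–10.5 mm at a commanded opening of 27.7 mm. The knob calibration also shows the opening reading about 0.5 mm low. A small further squeeze and recentring by 0.3 mm should do it.

```bash
python3 -m creep '{"hand":[0.412,0.414,0.415,0.415,0.415,0.415,0.415,0.415,0.415,0.415],"xyz":[[-0.0004,0.0002,0],[0,0,0],[0,0,0],[0,0,0],[0,0,0],[0,0,0],[0,0,0],[0,0,0],[0,0,0],[0,0,0]],"spin":[0,0,0,0,0,0,0,0,0,0]}'
python3 tip.py w14
cat > gap2.py <<'E'
import sys
from h import *
R,t,th=S(); n=sys.argv[1]; a=cv2.imread(f"pics/{n}.png").astype(float); p=dict(np.load(f"pics/{n}.npz"))
def x(u,v,z): return (R.T@(onplane(p,(u,v),z)[:2]-t)*1000)[0]
def cross(v,u0,u1,lo,hi,ch=2):
    b=a[v,:,ch]; h=(lo+hi)/2; s=1 if u1>u0 else -1
    for u in range(u0,u1,s):
        if (b[u]-h)*(b[u+s]-h)<=0 and b[u]!=b[u+s]: return u+s*(b[u]-h)/(b[u]-b[u+s])
L=[];M=[]
for v in range(157,164):
    l=cross(v,233,250,111,150); r=cross(v,283,262,111,150); A,B=x(l,v,.064),x(r,v,.064); L.append(A-B-6); M.append((A+B)/2)
print("tip rows outer-6",np.round(L,2),"mid",np.median(M).round(2))
O=[];I=[]
for v in range(180,208):
    y=(R.T@(onplane(p,(257,v),.06)[:2]-t)*1000)[1]
    O.append((y,x(cross(v,228,252,46,109),v,.064)-x(cross(v,290,262,46,109),v,.064)-6)); I.append((y,x(cross(v,256,236,46,105),v,.056)-x(cross(v,258,284,46,105),v,.056)))
for nm,Q in(("outer",O),("inner",I)):
    Q=np.array(Q); c=np.polyfit(Q[:,0],Q[:,1],1); print(nm,"extrapolated to tip",np.polyval(c,5).round(2))
# lines above the tips (clear of blades)
r=a[:,:,2]-a[:,:,1]; ls=[]
for v in range(130,152):
    s=[]
    for lo,hi in((240,256),(257,275)):
        w=np.clip(r[v,lo:hi]-15,0,None); s.append((w*np.arange(lo,hi)).sum()/w.sum())
    ls.append([x(s[0],v,.053),x(s[1],v,.053)])
ls=np.median(ls,axis=0); print("lines",ls.round(2),"spacing",(ls[0]-ls[1]).round(2),"mid",ls.mean().round(2))
E
python3 gap2.py w13; python3 gap2.py w14
```

```text
time_s: 18.37
tcp_pos: [0.6486, -0.3001, 0.0409]
eef_rot: [-0.449, 0.449, 0.547, -0.546]
force: [2.5, -0.1, -0.1]
width: 0.292
stand tcp [-0.23 58.78] z 0.0409 jaw 101.24 Fst [0.6  2.44] -0.11 w 27.433756165258423
tip rows outer-6 [10.33 10.52 10.63 10.68 10.66 10.71 10.74] mid 0.46
outer extrapolated to tip 10.38
inner extrapolated to tip 10.65
lines [ 5.1  -4.98] spacing 10.08 mid 0.06
tip rows outer-6 [ 9.86 10.06 10.13 10.32 10.44 10.4  10.38] mid -0.03
outer extrapolated to tip 10.16
inner extrapolated to tip 10.11
lines [ 5.01 -4.99] spacing 10.0 mid 0.01
```

View pics/w14z.png

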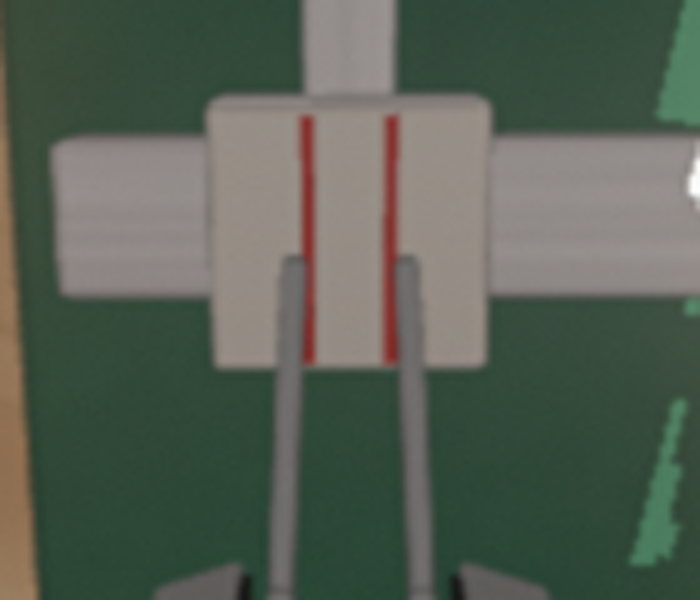

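The gap is about 10.1 mm, centred at −0.03 mm, with the lines' midpoint at 0.01 mm (so the wheel is still at its stop). I'll hold for a second and recheck, also looking at the whole scene.

```bash
python3 -m creep '{"hand":[0.415,0.415,0.415,0.415,0.415,0.415,0.415,0.415,0.415,0.415,0.415,0.415],"xyz":[[0,0,0],[0,0,0],[0,0,0],[0,0,0],[0,0,0],[0,0,0],[0,0,0],[0,0,0],[0,0,0],[0,0,0],[0,0,0],[0,0,0]],"spin":[0,0,0,0,0,0,0,0,0,0,0,0]}'
python3 tip.py w15; python3 gap2.py w15
python3 - <<'E'
from h import *
im,d=optics.get_image("scene"); cv2.imwrite("pics/scene15.png",im[:,:,::-1])
E
```

```text
time_s: 19.42
tcp_pos: [0.6485, -0.3001, 0.0409]
eef_rot: [-0.449, 0.449, 0.547, -0.547]
force: [4.3, 0.3, 0.0]
width: 0.295
stand tcp [-0.24 58.71] z 0.0409 jaw 101.24 Fst [0.5 4.3] 0.04 w 27.691255328811245
tip rows outer-6 [ 9.9   9.99 10.04 10.13 10.35 10.44 10.41] mid -0.1
outer extrapolated to tip 10.15
inner extrapolated to tip 10.05
lines [ 5.01 -4.98] spacing 9.99 mid 0.02
```

View pics/w15.png

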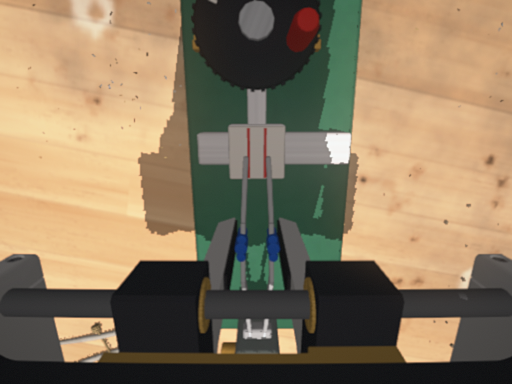

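View pics/scene15.png

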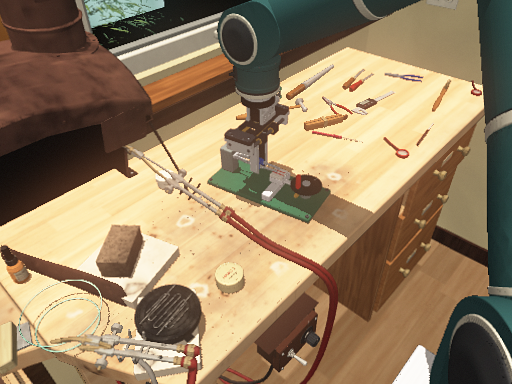

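The gap is steady at about 10.1 mm, the knob is free at (303,28), and the gauge is centred. The tin is still at (229,277) in the scene view, as at the start. Handing in.

```bash
python3 -c "
from plant import arm
print(arm.close_job())"
```

```text
the job is handed in; nothing more can be done
None
```

I wound the wheel to its stop, released the knob, squeezed the tweezers to about a 10.1 mm tip gap, and handed the job in while holding that gap. It took about 19.5 s of the 64 s allowed.

- **Wheel:** I carried it clockwise about 360° until the push rose to roughly 17 N per horizontal axis, so I took it as the stop. The red lines then sat midway between the tips, within 0.1 mm by the wrist camera.
- **Gap:** My last three image estimates were 10.15 mm (outer blade edges), 10.05 mm (inner edges) and 9.9–10.1 mm (rows nearest the tip). All stayed within 0.1 mm over a further second of holding, and the tips never came closer than this.
- **Disagreements:**
  - The gripper's opening read 27.4–27.7 mm, where 28 mm was expected. It had also read about 0.6 mm low on the 13 mm knob, so I trusted the images.
  - The top camera differed from the wrist camera by about 1.5 mm. I used the wrist camera, and its view after a half turn agreed to 0.2 mm.
- **Remaining force:** A 4 N sideways force along the blades remained at the end.
- **Bystanders:** The tin and the rest of the bench looked unmoved in the last scene picture.

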